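# Fetch the test plates from behind the moulds and probe their studs

### The job

Two or three white test plates of different widths sit in the low rack, each shut in by a silicone mould standing in front of it: move that mould aside, draw the plate out by its tab and lay it flat on the grey check pad, and have every mould standing in the pockets of the rack's front ledge again at the end. When all the plates lie on the pad, take the probe and gently rest its steel tip for about half a second on each plate's two brass studs, first the stud nearer the tab and then the other, working from the narrowest plate to the widest; then stand the probe back on the cork mat. Leave the bottle, the tape and the lid where they are.

Things in the scene. Friction and masses are not known exactly. Their poses are not given: they have to be found in the camera images.
- rack: fixed low wooden rack, 155 deep (x) x 246 wide (y) x 39 high; origin: centre of underside, x from open front to back, z up. Floor 5 thick. x -73 to +22: open ledge; lip at x -77 to -73 and curbs parting it into three pockets 60 wide, all 5 above the floor. x +22 to +73: three bays 74 wide, centres (like the pockets) y +80, 0, -80, under one roof (28 clear above the floor, top z 39), closed at the back
- check_pad: fixed wide flat mat, black edge and grey middle, 100 (its x) x 168 (its y) x 4 thick, where plates are checked, side by side; origin at the centre of its underside
- probe_mat: fixed oblong cork mat, 116 (its x) x 64 (its y) x 4 thick, where the probe stands at the start and at the end; origin at the centre of its underside. The check pad and the probe mat swap sides from start to start
- plate_narrow: narrow white test plate (of three; two or three present, any bay, flat on the rack floor, tab to the front), 78 long (x) x 28 wide (y) x 8, 70 g; origin: centre of underside, z up. Pull tab upright at x -39 to -27, 24 wide, to 36 above the underside; it stands 19 before the roof's edge, most of the rest is under the roof. On top on the centre line two brass studs 12 across, 5 high
- plate_narrow_stud_a (a point): centre of the top of the brass stud nearer the tab of the narrow plate (plate x -10, 13 above its underside)
- plate_narrow_stud_b (a point): centre of the top of the brass stud at the end away from the tab of the narrow plate (plate x +25, 13 above its underside)
- plate_medium: medium white test plate (of three; two or three present, any bay, flat on the rack floor, tab to the front), 78 long (x) x 38 wide (y) x 8, 70 g; origin: centre of underside, z up. Pull tab upright at x -39 to -27, 24 wide, to 36 above the underside; it stands 19 before the roof's edge, most of the rest is under the roof. On top on the centre line two brass studs 12 across, 5 high
- plate_medium_stud_a (a point): centre of the top of the brass stud nearer the tab of the medium plate (plate x -10, 13 above its underside)
- plate_medium_stud_b (a point): centre of the top of the brass stud at the end away from the tab of the medium plate (plate x +25, 13 above its underside)
- plate_wide: wide white test plate (of three; two or three present, any bay, flat on the rack floor, tab to the front), 78 long (x) x 48 wide (y) x 8, 70 g; origin: centre of underside, z up. Pull tab upright at x -39 to -27, 24 wide, to 36 above the underside; it stands 19 before the roof's edge, most of the rest is under the roof. On top on the centre line two brass studs 12 across, 5 high
- plate_wide_stud_a (a point): centre of the top of the brass stud nearer the tab of the wide plate (plate x -10, 13 above its underside)
- plate_wide_stud_b (a point): centre of the top of the brass stud at the end away from the tab of the wide plate (plate x +25, 13 above its underside)
- mould_1: small silicone mould: reddish rounded block, 44 (x) x 57 (y) x 27 high, 70 g; origin: centre of underside. One stands on the rack's ledge before each bay, empty bay too, long side front to back, 36 mm from its neighbours, about 4 mm in front of the plate's tab, keeping the plate in
- mould_2: small silicone mould: reddish rounded block, 44 (x) x 57 (y) x 27 high, 70 g; origin: centre of underside. One stands on the rack's ledge before each bay, empty bay too, long side front to back, 36 mm from its neighbours, about 4 mm in front of the plate's tab, keeping the plate in
- mould_3: small silicone mould: reddish rounded block, 44 (x) x 57 (y) x 27 high, 70 g; origin: centre of underside. One stands on the rack's ledge before each bay, empty bay too, long side front to back, 36 mm from its neighbours, about 4 mm in front of the plate's tab, keeping the plate in
- probe: probe standing on three feet, 80 g: black bar 80 long (x) x 14 wide (y), from 30 to 46 above the feet; pointed steel tip (blunt, 4 across) under its front end at x +35; two rubber legs at x -35, y +-16 under a 44 wide cross-piece. Origin in the plane of tip and feet under the bar's middle, z up. Grip the bar at its middle across its width
- probe_tip (a point): point of the probe's steel tip, probe x +35, level with the feet
- spare_bottle: bystander: brown dropper bottle, 42 wide, 118 tall, beside and below the work board to the right; origin at its underside
- spare_tape: bystander: roll of tape lying flat, 105 across, 19 high, right of and below the work board; origin at its underside
- spare_lid: bystander: white screw lid, 42 across, 9 high, lying at the far left of the work board; origin at its underside

How it is judged:
By the outcome, as a careful person would: the job done as asked, in the order asked, and still so for the second after the job is handed in, with the robot touching nothing.
Of plate_narrow, plate_medium, plate_wide only 2 to 3 are there at a start; the rules pass over those that are not, and their reading is None.
At some moment in a run one of mould_1, mould_2, mould_3 may be knocked a few centimetres aside while the robot is not near it.
Once in a run the grip may slacken for a moment while it holds something.
It also fails if it takes over 210 s, if anything falls off the work surface, if the arm or the gripper's body presses on something with over 40 N, if the wrist force passes 120 N, or if a joint passes its speed limit or range.

### The arm

A 6-joint arm with a two-finger parallel gripper is mounted at the origin on a cart in front of the work surface, level with it; the furniture and walls round the work are solid. World frame = base frame: x ahead of the robot, y to its left, z up, the work surface at z = 0. Lengths are in m, angles in rad, forces in N, time in s.
With the tool pointing down it reaches from about 0.35 to 0.975 m from the base axis. Payload 7.1 kg.
Tool frame: the origin (TCP) lies at the very end of the fingers, on their centre line; the grasp point (between the pads) lies 19 mm behind it; y points along the fingers, x is the direction in which the jaws open and shut, and the axes are right-handed (so a half turn about y gives the same grasp; the last joint's range is limited). The gripper opens to 88 mm and grips with 3 to 60 N. Pads are 20 mm wide; open, the fingers measure 115 mm over their backs; the gripper's body (75 mm by 178 mm) begins 61 mm behind the grasp point.
Start: joints at [-1.177, 0.423, 1.63, -0, 1.089, -0.019], TCP at [0.251, -0.572, 0.189] pointing down, gripper open.
Joint ranges: [-3, 3], [-0.9, 2.11], [0.09, 2.58], [-1.31, 4.45], [0.11, 2.69], [-2.54, 2.54]. Speed limits (rad/s): [2.39, 2.39, 3.01, 3.14, 3.14, 3.14].

### API

Orientations are given as [roll, pitch, yaw] about the fixed x, y, z axes, in that order (R = Rz(yaw) Ry(pitch) Rx(roll)).
In Python, from cell import manip, viewer, order gives the robot as it stands.
- The arm moves only by the tool drive_tool, never from a script. Its arguments are lists of equal length, an entry for each row: "xyz": the shift along the tool's x, y, z in m, a list of three; "dr": the turn, a rotation vector about the tool's x, y, z in degrees, a list of three; "jaw": the closure, from 0 (fully open) to 1 (shut). In form: {"xyz": [[dx, dy, dz], ...], "dr": [[wx, wy, wz], ...], "jaw": [jaw, ...]}. A call has exactly 10 rows; each row shifts and turns the commanded pose from where the row before left it, along the tool's axes as they then stand; what a row does not reach is not made up. A row lasts 1/8 s, in which the tool goes at most 62.5 mm and 10.7 degrees, less where a joint would pass 70% of its speed; a pose out of reach is approached as far as the arm can. A call is refused whole if a number of a shift passes 0.0625 or a number of a turn 10.7, either way. A call with a gripper value outside its range is refused whole. The fingers move at their own pace and stop on an object; "force" is the grip in N (left out, the last holds). Time passes only in rows, so rows that do not move let the fingers close, or fill a call up. It gives the time, the measured TCP pose, the force and the opening at its end, in the units of the state.
- manip.get_obs(): the state, without advancing time (a new reading comes with each control period).
- viewer.read_camera(name): name is "side" or "top" or "wrist"; returns a dict with "img" (384x512x3 uint8, red, green, blue), "intrinsics" (3x3 intrinsics, pixels), "camera_from_world" (4x4, takes a point from world to camera coordinates). Camera axes: x right, y up, looking along -z (the intrinsics and any distortion apply to the point x, -y, -z); pixel columns grow to the right and rows downward; lengths in m; the calibration is good to about 2 mm. A picture is of the moment at which its call begins. There is no depth.
- order.sign_off(): hands the job in, once; it reports no verdict.
The state is a dict: "t": time; "qpos": joint angles; "dq": joint speeds; "tau": joint torques, N m; "ee_pos": TCP position; "ee_rot": TCP orientation; "force": force on the tool from outside, world axes, zero at the start; "torque": the same for the moment, N m; "grip_width": finger opening in m.
Only numpy, scipy, OpenCV 4.12 (cv2) and the standard library are available. Lean on these libraries where they do the work, as an engineer would, in place of code of your own. Each camera call takes 0.05 s, during which the arm holds its last target. There are 200 camera calls.

## Working session

There is one attempt and no reset: what is moved stays moved. The work goes in short steps, Python scripts to look and compute and a tool call to move; the robot and the scene stay as the last step left them, time stands still between calls to the robot, and variables do not carry over. Pictures are saved under pics/ and viewed, about 12 in all and at most 16, crops included, and the job is handed in when it is done.

Besides the shell and the picture viewer there is one more tool, called after ">>>" by a JSON object that holds its "method" and its "body", one argument or row to a line. drive_tool: Moves the arm, as the interface text tells. Its arguments: {"type":"object","properties":{"xyz":{"type":"array","items":{"type":"array","items":{"type":"number"}}},"dr":{"type":"array","items":{"type":"array","items":{"type":"number"}}},"jaw":{"type":"array","items":{"type":"number"}},"force":{"type":"number"}},"required":["xyz","dr","jaw"]}

```bash
ls; mkdir -p pics; python3 - <<'E'
from cell import manip, viewer, order
import cv2,numpy as np,pickle
o=manip.get_obs(); print({k:np.round(v,3).tolist() for k,v in o.items()})
for n in ("top","side"):
    c=viewer.read_camera(n); cv2.imwrite(f"pics/{n}0.png",c["img"][:,:,::-1])
    print(n,np.round(c["intrinsics"],1).tolist(),np.round(c["camera_from_world"],3).tolist(),[k for k in c])
    pickle.dump(c,open(f"{n}0.pkl","wb"))
E
```

```text
pics
{'t': 0.0, 'qpos': [-1.177, 0.424, 1.631, -0.0, 1.089, -0.019], 'dq': [-0.0, 0.003, -0.002, -0.002, -0.0, -0.001], 'tau': [0.0, -54.462, -27.366, 0.064, 0.023, -0.0], 'ee_pos': [0.251, -0.572, 0.189], 'ee_rot': [-1.571, 0.001, -1.158], 'force': [-0.382, -0.066, -0.2], 'torque': [0.007, -0.006, -0.009], 'grip_width': 0.088}
top [[468.3, 0.0, 256.4], [0.0, 468.3, 189.3], [0.0, 0.0, 1.0]] [[0.016, -1.0, -0.01, -0.151], [0.988, 0.015, 0.157, -0.579], [-0.157, -0.012, 0.988, -1.101], [0.0, 0.0, 0.0, 1.0]] ['img', 'intrinsics', 'camera_from_world']
side [[468.5, 0.0, 256.7], [0.0, 468.5, 192.3], [0.0, 0.0, 1.0]] [[-0.973, -0.229, -0.017, 0.499], [0.11, -0.53, 0.841, -0.172], [-0.202, 0.817, 0.541, -1.023], [0.0, 0.0, 0.0, 1.0]] ['img', 'intrinsics', 'camera_from_world']
```

View pics/top0.png

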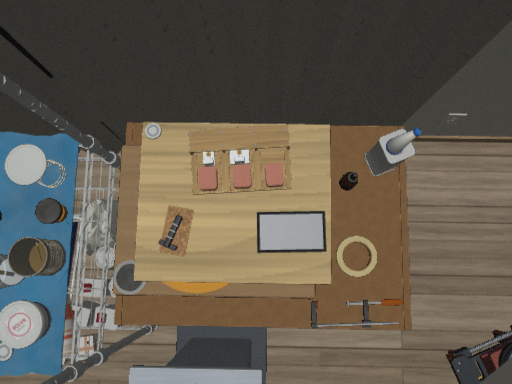

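View pics/side0.png

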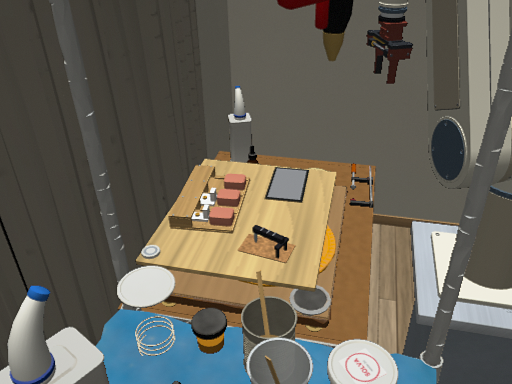

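```bash
cat > h.py <<'E'
from cell import manip, viewer, order
import cv2,numpy as np,pickle
def cam(n,save=None):
    c=viewer.read_camera(n)
    if save: cv2.imwrite(f"pics/{save}.png",c["img"][:,:,::-1])
    pickle.dump(c,open(f"{save or n}.pkl","wb")); return c
def world(c,uv,z):
    uv=np.atleast_2d(np.asarray(uv,float)); T=c["camera_from_world"];R,t=T[:3,:3],T[:3,3]
    p=np.c_[uv,np.ones(len(uv))]@np.linalg.inv(c["intrinsics"]).T
    d=(p*[1,-1,-1])@R; C=-R.T@t
    return C+d*((z-C[2])/d[:,2])[:,None]
def pix(c,X):
    X=np.atleast_2d(X);T=c["camera_from_world"];p=X@T[:3,:3].T+T[:3,3]
    q=(p*[1,-1,-1])@c["intrinsics"].T; return q[:,:2]/q[:,2:]
def boxes(c,mask,z,amin=40):
    cs,_=cv2.findContours(mask.astype(np.uint8),cv2.RETR_EXTERNAL,cv2.CHAIN_APPROX_NONE)
    out=[]
    for k in cs:
        if cv2.contourArea(k)<amin: continue
        w=world(c,k[:,0],z)[:,:2]*1000
        (x,y),(a,b),an=cv2.minAreaRect(w.astype(np.float32))
        px=k[:,0].mean(0)
        out.append((x,y,a,b,an)); print("px",px.round(0),"c mm",round(x,1),round(y,1),"size",round(a,1),round(b,1),"ang",round(an,1))
    return out
def hsv(c): return cv2.cvtColor(c["img"],cv2.COLOR_RGB2HSV).astype(int)
def st():
    o=manip.get_obs(); print("t",round(o["t"],2),"pos",(o["ee_pos"]*1000).round(1),"rot",np.degrees(o["ee_rot"]).round(2),"F",o["force"].round(1),"w",round(o["grip_width"]*1000,1)); return o
def go(x,y,z,yaw):
    o=st();e=np.asarray(o["ee_pos"])*1000;d=np.array([x,y,z])-e
    a=np.radians(yaw);print("world d",d.round(1),"turn about tool y",round(-((yaw-np.degrees(o['ee_rot'][2])+180)%360-180),2))
    print("tool shift after turn",np.round([d[0]*np.cos(a)+d[1]*np.sin(a),-d[2],-d[0]*np.sin(a)+d[1]*np.cos(a)],1))
E
python3 - <<'E'
from h import *
c=pickle.load(open("top0.pkl","rb"));H=hsv(c);h,s,v=H[...,0],H[...,1],H[...,2]
print("campos",-c["camera_from_world"][:3,:3].T@c["camera_from_world"][:3,3])
for p in [(207,178),(290,232),(175,220),(180,225),(160,190),(240,155),(240,135)]: print(p,H[p[1],p[0]])
roi=np.zeros_like(h,bool);roi[120:290,130:335]=1
print("red");boxes(c,roi&((h<6)|(h>174))&(s>90),.032)
print("pad dark");boxes(c,roi&(v<50),.004)
print("grey");boxes(c,roi&(s<40)&(v>120)&(v<225),.004)
print("white");boxes(c,roi&(s<50)&(v>=190),.02,10)
E
```

```text
campos [ 0.40122246 -0.15577151  1.17662436]
(207, 178) [  7 108 172]
(290, 232) [114   8 170]
(175, 220) [120  25  61]
(180, 225) [ 15 120 162]
(160, 190) [ 20  95 167]
(240, 155) [ 80   4 215]
(240, 135) [ 17 107 158]
red
pad dark
px [291. 231.] c mm 482.1 -228.8 size 97.3 169.0 ang 0.9
grey
px [291. 232.] c mm 482.1 -230.0 size 87.3 156.4 ang 0.9
px [209. 157.] c mm 666.7 -16.9 size 37.1 28.3 ang 1.7
px [239. 156.] c mm 673.1 -95.0 size 36.8 46.3 ang 1.1
px [152. 130.] c mm 737.8 130.8 size 40.5 39.0 ang 2.8
white
px [208. 157.] c mm 665.7 -17.4 size 25.9 25.7 ang 0.8
px [239. 156.] c mm 668.4 -96.0 size 32.1 47.3 ang 4.7
```

>>> {"method": "drive_tool", "body": {
  "xyz": [
    [0,-0.02,0],
    [0,-0.02,0],
    [0,-0.02,0],
    [-0.05,-0.01,0.033],
    [-0.05,-0.01,0.033],
    [-0.05,-0.01,0.033],
    [-0.05,-0.01,0.033],
    [-0.05,-0.01,0.033],
    [-0.05,-0.01,0.033],
    [-0.05,-0.01,0.033]
  ],
  "dr": [
    [0,8,0],
    [0,8,0],
    [0,8,0],
    [0,0,0],
    [0,0,0],
    [0,0,0],
    [0,0,0],
    [0,0,0],
    [0,0,0],
    [0,0,0]
  ],
  "jaw": [0,0,0,0,0,0,0,0,0,0],
  "force": 30
}}

```text
t: 1.35
ee_pos: [0.4845, -0.2221, 0.3195]
ee_rot: [-1.571, 0.0, -1.577]
force: [-0.3, -0.9, -0.5]
grip_width: 0.0879
```

>>> {"method": "drive_tool", "body": {
  "xyz": [
    [-0.05,0,0.035],
    [-0.05,0,0.035],
    [-0.03,0,0.015],
    [0,0,0],
    [0,0,0],
    [0,0,0],
    [0,0,0],
    [0,0,0],
    [0,0,0],
    [0,0,0]
  ],
  "dr": [
    [0,0,0],
    [0,0,0],
    [0,0,0],
    [0,0,0],
    [0,0,0],
    [0,0,0],
    [0,0,0],
    [0,0,0],
    [0,0,0],
    [0,0,0]
  ],
  "jaw": [0,0,0,0,0,0,0,0,0,0]
}}

```text
t: 2.6
ee_pos: [0.5696, -0.0945, 0.3194]
ee_rot: [-1.571, -0.0, -1.577]
force: [-0.2, -0.8, 0.0]
grip_width: 0.0876
```

```bash
python3 - <<'E'
from h import *
st();c=cam("wrist","w1");print(np.round(c["camera_from_world"],3).tolist(),np.round(c["intrinsics"],1).tolist())
E
```

```text
t 2.6 pos [569.6 -94.5 319.4] rot [-90.    -0.   -90.36] F [-0.2 -0.8  0. ] w 87.6
[[-0.006, -1.0, 0.0, -0.091], [0.954, -0.005, -0.3, -0.468], [0.3, -0.001, 0.954, -0.686], [0.0, 0.0, 0.0, 1.0]] [[286.4, 0.0, 258.0], [0.0, 286.4, 192.1], [0.0, 0.0, 1.0]]
```

View pics/w1.png

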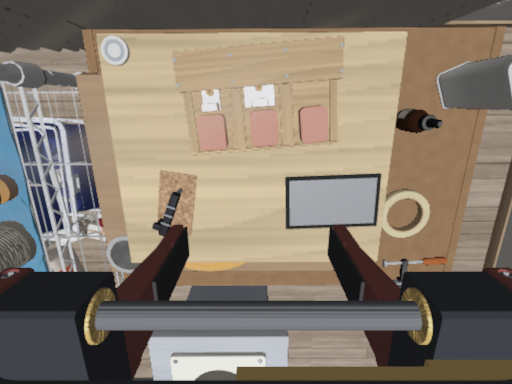

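```bash
python3 - <<'E'
from h import *
for f,roi in (("w1",(20,170,150,360)),("top0",(120,200,180,300))):
    c=pickle.load(open(f+".pkl","rb"));H=hsv(c);h,s,v=H[...,0],H[...,1],H[...,2]
    m=np.zeros_like(h,bool);m[roi[0]:roi[1],roi[2]:roi[3]]=1
    print(f,"cam",-c["camera_from_world"][:3,:3].T@c["camera_from_world"][:3,3])
    boxes(c,m&((h<9)|(h>170))&(s>90)&(v>100),.032)
    print("white tab top/plate");boxes(c,m&(s<45)&(v>150),.041,20)
c=pickle.load(open("w1.pkl","rb"));H=hsv(c)
big=cv2.resize(c["img"][35:160,165:355],None,fx=4,fy=4,interpolation=cv2.INTER_CUBIC);cv2.imwrite("pics/w1c.png",big[:,:,::-1])
h,s,v=H[...,0],H[...,1],H[...,2];m=np.zeros_like(h,bool);m[160:245,270:390]=1
print("pad w");boxes(c,m&(v<60),.004)
m[:]=0;m[170:240,145:205]=1;print("probe dark");boxes(c,m&(v<60),.05,20);print("mat");boxes(c,m&(h<17)&(s>115),.004)
E
```

```text
w1 cam [ 0.65173953 -0.09482241  0.51428055]
white tab top/plate
px [211. 101.] c mm 654.7 -19.4 size 32.6 31.8 ang 4.2
px [259.  95.] c mm 661.5 -96.2 size 32.8 48.5 ang 3.1
top0 cam [ 0.40122246 -0.15577151  1.17662436]
px [208. 178.] c mm 610.8 -19.4 size 58.2 42.4 ang 2.0
px [242. 176.] c mm 615.9 -103.9 size 55.8 42.3 ang 1.4
px [274. 174.] c mm 622.0 -183.4 size 55.7 42.3 ang 0.8
white tab top/plate
px [209. 157.] c mm 659.6 -21.2 size 33.5 27.4 ang 1.7
px [239. 156.] c mm 664.5 -96.9 size 35.6 44.8 ang 1.1
pad w
px [332. 203.] c mm 452.2 -233.8 size 140.9 172.7 ang 1.9
probe dark
px [182. 234.] c mm 431.1 44.1 size 21.6 25.4 ang 89.7
px [161. 226.] c mm 443.2 73.4 size 27.7 29.9 ang 38.6
px [176. 198.] c mm 493.1 47.2 size 11.9 27.4 ang 85.0
mat
px [173. 233.] c mm 408.4 72.2 size 20.9 45.1 ang 56.1
```

View pics/w1c.png

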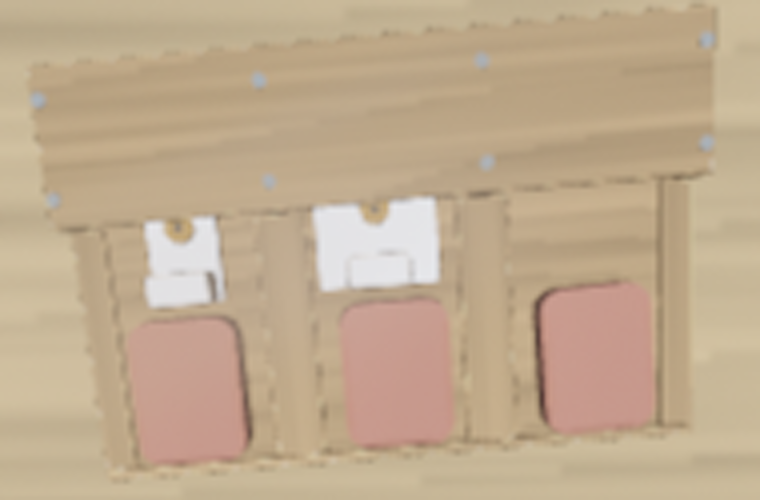

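```bash
python3 - <<'E'
from h import *
c=pickle.load(open("w1.pkl","rb"))
f=lambda p,z:(world(c,np.array(p)/4.+[165,35],z)[:,:2]*1000).round(1).tolist()
print("roof FL FR BL BR",f([(60,228),(712,178),(30,68),(716,8)],.039))
print("screws",f([(53,201),(706,143),(38,100),(707,40)],.039))
print("moulds",f([(190,390),(399,371),(597,358)],.032))
print("tabs",f([(180,290),(380,268)],.041),"corners",f([(147,275),(213,305),(348,252),(412,285)],.041))
t=pickle.load(open("top0.pkl","rb"))
big=cv2.resize(t["img"][118:262,130:300],None,fx=4.5,fy=4,interpolation=cv2.INTER_CUBIC)
big=cv2.resize(t["img"][118:266,130:300],None,fx=4,fy=4,interpolation=cv2.INTER_CUBIC);cv2.imwrite("pics/top0c.png",big[:,:,::-1])
E
```

```text
roof FL FR BL BR [[667.4, 27.2], [684.3, -226.8], [724.4, 33.5], [743.2, -223.3]]
screws [[677.3, 29.0], [696.8, -223.4], [713.3, 31.5], [732.5, -220.9]]
moulds [[604.0, -19.3], [611.2, -105.9], [616.0, -187.2]]
tabs [[643.9, -18.9], [651.8, -98.1]] corners [[649.6, -6.1], [638.1, -31.7], [657.8, -85.6], [645.3, -110.8]]
```

View pics/top0c.png

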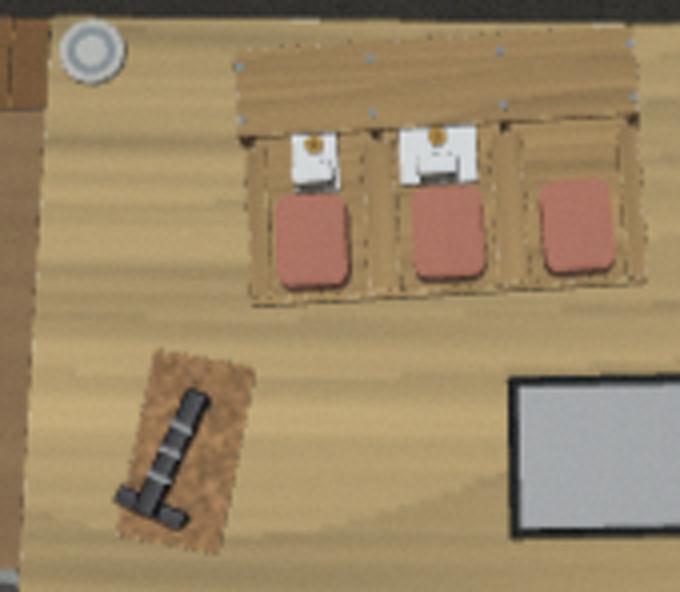

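>>> {"method": "drive_tool", "body": {
  "xyz": [
    [0,0,0],
    [-0.018,0.04,0.011],
    [-0.018,0.04,0.011],
    [-0.018,0.04,0.011],
    [-0.018,0.04,0.011],
    [0,0.039,0],
    [0,0,0],
    [0,0,0],
    [0,0,0],
    [0,0,0]
  ],
  "dr": [
    [0,-4.3,0],
    [0,0,0],
    [0,0,0],
    [0,0,0],
    [0,0,0],
    [0,0,0],
    [0,0,0],
    [0,0,0],
    [0,0,0],
    [0,0,0]
  ],
  "jaw": [0,0,0,0,0,0.1,0.2,0.25,0.25,0.25]
}}

```text
t: 3.9
ee_pos: [0.6095, -0.0198, 0.1219]
ee_rot: [-1.568, -0.0, -1.502]
force: [-0.3, -0.2, -0.5]
grip_width: 0.0659
```

```bash
python3 - <<'E'
from h import *
st();c=cam("wrist","w2");print(pix(c,np.array([manip.get_obs()["ee_pos"]])).round(0))
H=hsv(c);h,s,v=H[...,0],H[...,1],H[...,2]
boxes(c,((h<7)|(h>172))&(s>70)&(v>110),.032,400)
E
```

```text
t 3.9 pos [609.5 -19.8 121.9] rot [-8.986e+01 -2.000e-02 -8.607e+01] F [-0.3 -0.2 -0.5] w 65.9
[[258. 219.]]
px [258. 195.] c mm 599.3 -20.9 size 59.3 41.9 ang 4.0
px [429. 190.] c mm 612.8 -195.9 size 59.9 44.8 ang 7.2
px [346. 191.] c mm 606.6 -110.4 size 59.6 44.9 ang 4.9
```

View pics/w2.png

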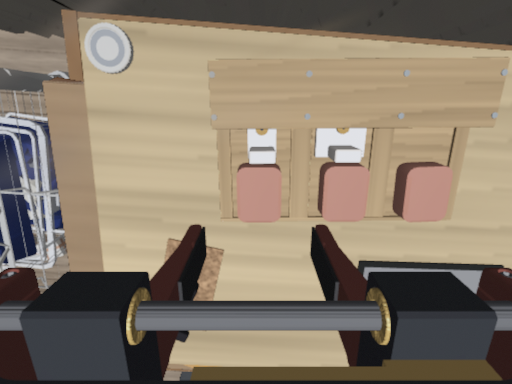

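```bash
python3 - <<'E'
from h import *
w1,w2,t,s=[pickle.load(open(f+".pkl","rb")) for f in("w1","w2","top0","side0")]
W1=np.array([(38,100),(707,40),(53,201),(706,143)])/4.+[165,35]
W2=np.array([(211,74),(504,72),(216,117),(494,115)],float)
T=np.array([(239,66),(629,43),(242,120),(632,97)])/4.+[130,118]
def tri(vs):
    A=np.zeros((3,3));b=np.zeros(3);L=[]
    for c,p in vs:
        C=-c["camera_from_world"][:3,:3].T@c["camera_from_world"][:3,3];d=world(c,p,0)[0]-C;d/=np.linalg.norm(d);P=np.eye(3)-np.outer(d,d);A+=P;b+=P@C;L.append((P,C))
    X=np.linalg.solve(A,b);return X*1000,[np.linalg.norm(P@(X-C))*1000 for P,C in L]
for i in range(4):
    for n,vs in(("w1w2",[(w1,W1[i]),(w2,W2[i])]),("w1t",[(w1,W1[i]),(t,T[i])]),("w2t",[(w2,W2[i]),(t,T[i])])):
        X,r=tri(vs);print(i,n,X.round(1),np.round(r,1))
print((world(t,T,.039)[:,:2]*1000).round(1).tolist(),(world(t,T,.06)[:,:2]*1000).round(1).tolist())
big=cv2.resize(s["img"][155:295,130:335],None,fx=3.8,fy=3.8,interpolation=cv2.INTER_CUBIC);cv2.imwrite("pics/s0c.png",big[:,:,::-1])
E
```

```text
0 w1w2 [711.5  27.6  53.8] [0.1 0.1]
0 w1t [708.9  22.5  73.2] [0. 0.]
0 w2t [710.4  24.3  68. ] [1. 1.]
1 w1w2 [ 728.9 -214.7   62.1] [0.3 0.3]
1 w1t [ 729.  -214.9   63. ] [0.6 0.6]
1 w2t [ 729.5 -215.2   61.9] [0.4 0.4]
2 w1w2 [676.4  21.1  67.4] [0.8 0.8]
2 w1t [675.3  19.6  73.8] [0.4 0.4]
2 w2t [677.   20.6  66.2] [0.1 0.1]
3 w1w2 [ 694.8 -217.1   62.3] [0.2 0.2]
3 w1t [ 694.8 -216.9   64.3] [0.5 0.5]
3 w2t [ 695.3 -217.1   62.6] [0.3 0.3]
[[718.5, 28.0], [736.7, -216.5], [683.7, 24.8], [701.8, -218.5]] [[712.6, 24.6], [730.5, -215.3], [678.5, 21.4], [696.3, -217.4]]
```

View pics/s0c.png

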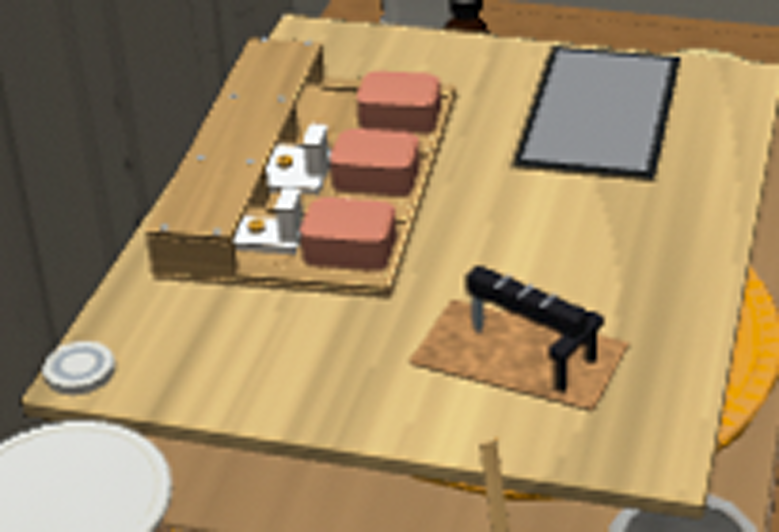

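```bash
cat >> h.py <<'E'
def tri(vs):
    A=np.zeros((3,3));b=np.zeros(3);L=[]
    for c,p in vs:
        C=-c["camera_from_world"][:3,:3].T@c["camera_from_world"][:3,3];d=world(c,p,0)[0]-C;d/=np.linalg.norm(d);P=np.eye(3)-np.outer(d,d);A+=P;b+=P@C;L.append((P,C))
    X=np.linalg.solve(A,b);return X*1000,[np.linalg.norm(P@(X-C))*1000 for P,C in L]
E
python3 - <<'E'
from h import *
w1,w2,t,s=[pickle.load(open(f+".pkl","rb")) for f in("w1","w2","top0","side0")]
def corners(c,roi):
    H=hsv(c);m=np.zeros(H.shape[:2],np.uint8);m[roi[0]:roi[1],roi[2]:roi[3]]=1
    m=m*((H[...,1]<45)&(H[...,2]>90)&(H[...,2]<210)).astype(np.uint8)
    k=max(cv2.findContours(m,cv2.RETR_EXTERNAL,cv2.CHAIN_APPROX_NONE)[0],key=cv2.contourArea)
    return cv2.boxPoints(cv2.minAreaRect(k)) if c is not s else cv2.approxPolyDP(k,4,True)[:,0]
ct=corners(t,(205,260,250,335));cw=corners(w1,(160,235,275,390));cs=corners(s,(160,210,260,315))
print(cs.tolist())
def near(c,X,P): 
    q=pix(c,X)[0];return P[np.argmin(np.linalg.norm(P-q,axis=1))].astype(float)
for p in ct:
    X=world(t,p,.028)[0]; a=near(s,X,cs);b=near(w1,X,cw)
    for n,vs in(("ts",[(t,p),(s,a)]),("tw",[(t,p),(w1,b)]),("sw",[(s,a),(w1,b)])):
        Y,r=tri(vs);print(n,Y.round(1),np.round(r,1))
# size as function of height
for c,k in((t,ct),(w1,cw)):
    for z in(.004,.028):
        w=world(c,k,z)*1000;print(z,[round(float(np.linalg.norm(w[i]-w[(i+1)%4])),1) for i in range(4)],w.mean(0).round(1))
E
```

```text
[[277, 168], [267, 196], [299, 199], [306, 171]]
ts [ 520.7 -148.6   31.4] [0.8 0.8]
tw [ 521.4 -147.2   28.5] [1.4 1.4]
sw [ 520.7 -146.    32.4] [1.5 1.5]
ts [ 525.7 -305.2   27.9] [1.8 1.8]
tw [ 526.5 -303.9   27.7] [1.4 1.4]
sw [ 524.7 -303.2   28.3] [1.3 1.3]
ts [ 439.4 -306.3   26.9] [0.2 0.2]
tw [ 441.3 -307.8   38.9] [3.7 3.7]
sw [ 438.5 -316.9   22.7] [2.5 2.5]
ts [ 434.7 -151.5   31.5] [0.8 0.8]
tw [ 433.8 -151.2   30. ] [0.4 0.4]
sw [ 435.1 -150.5   32.3] [0.3 0.3]
0.004 [159.8, 89.7, 157.9, 89.8] [ 482.4 -229.3    4. ]
0.028 [156.6, 87.9, 154.7, 87.9] [ 480.7 -227.8   28. ]
0.004 [164.5, 92.8, 173.1, 92.5] [ 471.  -235.5    4. ]
0.028 [156.8, 88.5, 165.0, 88.2] [ 479.5 -228.9   28. ]
```

>>> {"method": "drive_tool", "body": {
  "xyz": [
    [0.02,0,-0.055],
    [0.015,0,-0.055],
    [0,0.04,0],
    [0,0.04,0],
    [0,0.007,0],
    [0,0,0],
    [0,0.004,0],
    [0,0.003,0],
    [0,0.002,0],
    [0,0,0]
  ],
  "dr": [
    [0,0,0],
    [0,0,0],
    [0,0,0],
    [0,0,0],
    [0,0,0],
    [0,0,0],
    [0,0,0],
    [0,0,0],
    [0,0,0],
    [0,0,0]
  ],
  "jaw": [0.25,0.25,0.25,0.25,0.25,0.25,0.25,0.25,0.25,0.25]
}}

```text
t: 5.2
ee_pos: [0.5013, -0.062, 0.0244]
ee_rot: [-1.571, 0.0, -1.502]
force: [-0.1, -0.7, -1.2]
grip_width: 0.066
```

>>> {"method": "drive_tool", "body": {
  "xyz": [
    [0,0.001,0],
    [0,0,0],
    [0,0.001,0],
    [0,0,0],
    [0,0.001,0],
    [0,0,0],
    [0,0,0],
    [0,0,0],
    [0,0,0],
    [0,0,0]
  ],
  "dr": [
    [0,0,0],
    [0,0,0],
    [0,0,0],
    [0,0,0],
    [0,0,0],
    [0,0,0],
    [0,0,0],
    [0,0,0],
    [0,0,0],
    [0,0,0]
  ],
  "jaw": [0.25,0.25,0.25,0.25,0.25,0.25,0.25,0.25,0.25,0.25]
}}

```text
t: 6.45
ee_pos: [0.5013, -0.062, 0.0214]
ee_rot: [-1.571, 0.0, -1.502]
force: [0.0, 1.0, -0.0]
grip_width: 0.0656
```

>>> {"method": "drive_tool", "body": {
  "xyz": [
    [0,0.001,0],
    [0,0,0],
    [0,0.001,0],
    [0,0,0],
    [0,0.001,0],
    [0,0,0],
    [0,0.001,0],
    [0,0,0],
    [0,0,0],
    [0,0,0]
  ],
  "dr": [
    [0,0,0],
    [0,0,0],
    [0,0,0],
    [0,0,0],
    [0,0,0],
    [0,0,0],
    [0,0,0],
    [0,0,0],
    [0,0,0],
    [0,0,0]
  ],
  "jaw": [0.25,0.25,0.25,0.25,0.25,0.25,0.25,0.25,0.25,0.25]
}}

```text
t: 7.7
ee_pos: [0.5013, -0.0621, 0.0174]
ee_rot: [-1.571, -0.0, -1.502]
force: [-0.1, 1.4, -0.1]
grip_width: 0.0659
```

>>> {"method": "drive_tool", "body": {
  "xyz": [
    [0,0.001,0],
    [0,0,0],
    [0,0.001,0],
    [0,0,0],
    [0,0.001,0],
    [0,0,0],
    [0,0.001,0],
    [0,0,0],
    [0,0,0],
    [0,0,0]
  ],
  "dr": [
    [0,0,0],
    [0,0,0],
    [0,0,0],
    [0,0,0],
    [0,0,0],
    [0,0,0],
    [0,0,0],
    [0,0,0],
    [0,0,0],
    [0,0,0]
  ],
  "jaw": [0.25,0.25,0.25,0.25,0.25,0.25,0.25,0.25,0.25,0.25]
}}

```text
t: 8.95
ee_pos: [0.5013, -0.062, 0.0134]
ee_rot: [-1.571, 0.0, -1.502]
force: [-0.2, 0.6, -0.3]
grip_width: 0.0658
```

```bash
python3 - <<'E'
from h import *
st();c=cam("side","s1");a=c["img"][150:290,130:330]
b=cam("wrist","w3")["img"]
big=np.vstack([cv2.resize(a,(512,358)),b[150:384]]) 
cv2.imwrite("pics/m1.png",big[:,:,::-1])
E
```

```text
t 8.95 pos [501.3 -62.   13.4] rot [-90.     0.   -86.05] F [-0.2  0.6 -0.3] w 65.8
```

View pics/m1.png

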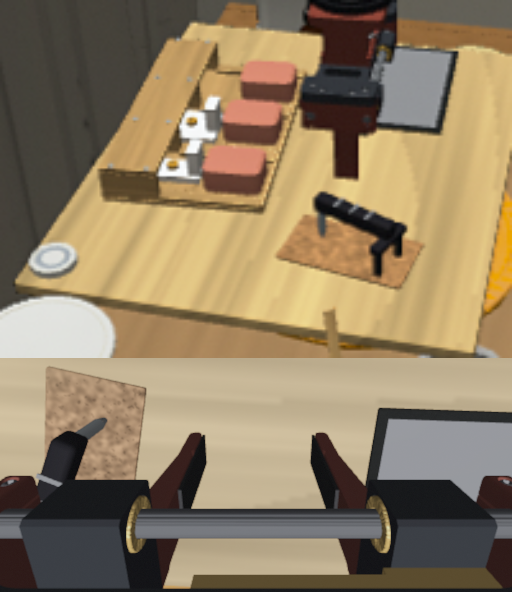

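```bash
python3 - <<'E'
from h import *
c=pickle.load(open("w3.pkl","rb"));s=pickle.load(open("s1.pkl","rb"))
o=st();e=np.asarray(o["ee_pos"]);a=o["ee_rot"][2];tx=np.array([np.cos(a),np.sin(a),0]);tz=np.array([-np.sin(a),np.cos(a),0])
for dz in(0,.015,.025,.035):
    P=[e+k*tx*.033+f*tz+[0,0,dz] for k in(-1,1) for f in(.01,-.01)]
    print(dz,"wrist",pix(c,P).round(0).tolist(),"side fingers outer tip",pix(s,[e-tx*.0465+tz*f+[0,0,dz] for f in(.01,-.01)]).round(0).tolist())
print("Rt",[(-pickle.load(open(f+'.pkl','rb'))["camera_from_world"][:3,:3].T@pickle.load(open(f+'.pkl','rb'))["camera_from_world"][:3,3]).round(3).tolist() for f in("w1","w2","w3","top0","side0","s1")])
H=s["img"];x=cv2.resize(H[165:235,240:300],None,fx=8,fy=8,interpolation=cv2.INTER_CUBIC)
y=cv2.resize(c["img"][200:310,140:380],None,fx=2,fy=2)
z=np.zeros((560,960,3),np.uint8);z[:x.shape[0],:x.shape[1]]=x;z[:y.shape[0],480:960]=y
cv2.imwrite("pics/m2.png",cv2.resize(z,(800,467))[:,:,::-1])
E
```

```text
t 9.05 pos [501.3 -62.   13.4] rot [-90.     0.   -86.05] F [-0.7 -0.3 -1. ] w 66.0
0 wrist [[213.0, 206.0], [214.0, 232.0], [304.0, 206.0], [302.0, 232.0]] side fingers outer tip [[260.0, 233.0], [268.0, 233.0]]
0.015 wrist [[209.0, 214.0], [211.0, 241.0], [307.0, 214.0], [306.0, 241.0]] side fingers outer tip [[260.0, 228.0], [268.0, 228.0]]
0.025 wrist [[207.0, 220.0], [208.0, 248.0], [310.0, 220.0], [308.0, 248.0]] side fingers outer tip [[260.0, 224.0], [268.0, 225.0]]
0.035 wrist [[204.0, 226.0], [206.0, 256.0], [312.0, 226.0], [311.0, 256.0]] side fingers outer tip [[260.0, 221.0], [268.0, 221.0]]
Rt [[0.652, -0.095, 0.514], [0.691, -0.014, 0.317], [0.583, -0.056, 0.208], [0.401, -0.156, 1.177], [0.299, 0.858, 0.706], [0.299, 0.858, 0.706]]
```

View pics/m2.png

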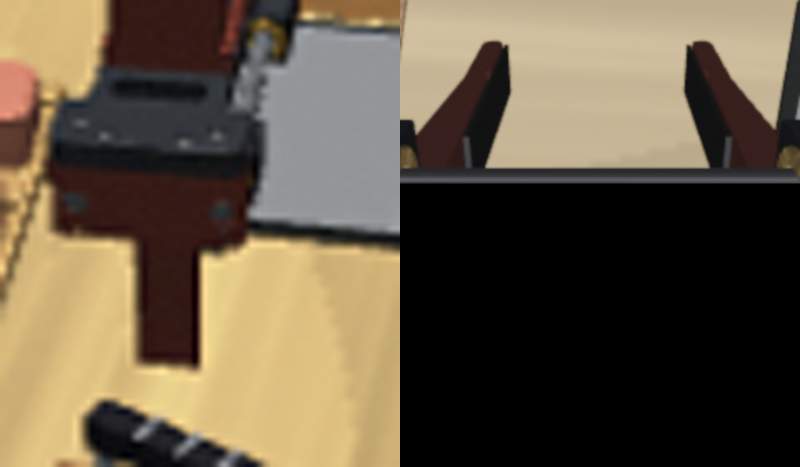

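>>> {"method": "drive_tool", "body": {
  "xyz": [
    [0,0.002,0],
    [0,0.002,0],
    [0,0.002,0],
    [0,0.002,0],
    [0,0.001,0],
    [0,0.001,0],
    [0,0.001,0],
    [0,0.001,0],
    [0,0,0],
    [0,0,0]
  ],
  "dr": [
    [0,0,0],
    [0,0,0],
    [0,0,0],
    [0,0,0],
    [0,0,0],
    [0,0,0],
    [0,0,0],
    [0,0,0],
    [0,0,0],
    [0,0,0]
  ],
  "jaw": [0.25,0.25,0.25,0.25,0.25,0.25,0.25,0.25,0.25,0.25]
}}

```text
t: 10.3
ee_pos: [0.5013, -0.062, 0.0014]
ee_rot: [-1.571, 0.0, -1.502]
force: [-0.5, -0.3, 0.3]
grip_width: 0.0659
```

>>> {"method": "drive_tool", "body": {
  "xyz": [
    [0,0.001,0],
    [0,0,0],
    [0,0.001,0],
    [0,0,0],
    [0,0.001,0],
    [0,0,0],
    [0,0.001,0],
    [0,0,0],
    [0,0,0],
    [0,0,0]
  ],
  "dr": [
    [0,0,0],
    [0,0,0],
    [0,0,0],
    [0,0,0],
    [0,0,0],
    [0,0,0],
    [0,0,0],
    [0,0,0],
    [0,0,0],
    [0,0,0]
  ],
  "jaw": [0.25,0.25,0.25,0.25,0.25,0.25,0.25,0.25,0.25,0.25]
}}

```text
t: 11.55
ee_pos: [0.5013, -0.0621, -0.0026]
ee_rot: [-1.571, -0.0, -1.502]
force: [0.7, -1.8, -0.5]
grip_width: 0.0658
```

```bash
python3 - <<'E'
from h import *
st();s=cam("side","s2");w=cam("wrist","w4")
# finger bottom row in side, column band 262..268
H=hsv(s);col=H[195:245,262:268].mean(1);print([(195+i,col[i].round(0).tolist()) for i in range(15,45,1)])
E
```

```text
t 11.55 pos [501.3 -62.1  -2.6] rot [-89.99  -0.   -86.05] F [ 0.7 -1.8 -0.5] w 65.8
[(210, [4.0, 150.0, 49.0]), (211, [4.0, 150.0, 49.0]), (212, [4.0, 151.0, 49.0]), (213, [4.0, 151.0, 49.0]), (214, [5.0, 154.0, 49.0]), (215, [4.0, 153.0, 49.0]), (216, [5.0, 153.0, 49.0]), (217, [5.0, 150.0, 50.0]), (218, [5.0, 154.0, 49.0]), (219, [4.0, 155.0, 50.0]), (220, [4.0, 157.0, 50.0]), (221, [3.0, 154.0, 51.0]), (222, [4.0, 150.0, 51.0]), (223, [3.0, 163.0, 48.0]), (224, [12.0, 137.0, 73.0]), (225, [18.0, 114.0, 174.0]), (226, [22.0, 102.0, 242.0]), (227, [20.0, 92.0, 212.0]), (228, [50.0, 68.0, 152.0]), (229, [83.0, 55.0, 75.0]), (230, [119.0, 39.0, 41.0]), (231, [120.0, 26.0, 49.0]), (232, [122.0, 27.0, 54.0]), (233, [111.0, 36.0, 30.0]), (234, [93.0, 38.0, 14.0]), (235, [97.0, 58.0, 18.0]), (236, [70.0, 111.0, 46.0]), (237, [14.0, 127.0, 112.0]), (238, [15.0, 134.0, 178.0]), (239, [15.0, 136.0, 196.0])]
```

>>> {"method": "drive_tool", "body": {
  "xyz": [
    [0,0.001,0],
    [0,0.001,0],
    [0,0.001,0],
    [0,0.001,0],
    [0,0.001,0],
    [0,0,0],
    [0,0.001,0],
    [0,0,0],
    [0,0,0],
    [0,0,0]
  ],
  "dr": [
    [0,0,0],
    [0,0,0],
    [0,0,0],
    [0,0,0],
    [0,0,0],
    [0,0,0],
    [0,0,0],
    [0,0,0],
    [0,0,0],
    [0,0,0]
  ],
  "jaw": [0.25,0.25,0.25,0.25,0.25,0.25,0.25,0.25,0.25,0.25]
}}

```text
t: 12.9
ee_pos: [0.5014, -0.0621, -0.0084]
ee_rot: [-1.571, -0.0, -1.502]
force: [-1.3, 0.5, 4.9]
grip_width: 0.0663
```

>>> {"method": "drive_tool", "body": {
  "xyz": [
    [0,0.001,0],
    [0,0,0],
    [0,0.001,0],
    [0,0,0],
    [0,0,0],
    [0,0,0],
    [0,0,0],
    [0,0,0],
    [0,0,0],
    [0,0,0]
  ],
  "dr": [
    [0,0,0],
    [0,0,0],
    [0,0,0],
    [0,0,0],
    [0,0,0],
    [0,0,0],
    [0,0,0],
    [0,0,0],
    [0,0,0],
    [0,0,0]
  ],
  "jaw": [0.25,0.25,0.25,0.25,0.25,0.25,0.25,0.25,0.25,0.25]
}}

```text
t: 14.15
ee_pos: [0.5014, -0.0621, -0.0086]
ee_rot: [-1.57, -0.0, -1.502]
force: [-7.5, 1.2, 30.6]
grip_width: 0.0661
```

>>> {"method": "drive_tool", "body": {
  "xyz": [
    [0,-0.01,0],
    [0,-0.03,0],
    [0,-0.04,0],
    [0,-0.04,0],
    [0,0,0],
    [0,0,0],
    [0,0,0],
    [0,0,0],
    [0,0,0],
    [0,0,0]
  ],
  "dr": [
    [0,0,0],
    [0,0,0],
    [0,0,0],
    [0,0,0],
    [0,0,0],
    [0,0,0],
    [0,0,0],
    [0,0,0],
    [0,0,0],
    [0,0,0]
  ],
  "jaw": [0.25,0.25,0.25,0.25,0.25,0.25,0.25,0.25,0.25,0.25]
}}

```text
t: 15.4
ee_pos: [0.5012, -0.062, 0.1091]
ee_rot: [-1.571, 0.0, -1.502]
force: [-0.7, 0.7, 0.6]
grip_width: 0.0658
```

```bash
python3 - <<'E'
from h import *
st();B=.0245
def redm(c,roi):
    H=hsv(c);h,s,v=H[...,0],H[...,1],H[...,2];m=np.zeros_like(h,bool);m[roi[0]:roi[1],roi[2]:roi[3]]=1
    return m&((h<8)|(h>172))&(s>60)&(v>120)
w1,w2,t=[pickle.load(open(f+".pkl","rb")) for f in("w1","w2","top0")]
w5=cam("wrist","w5")
for n,c,r in(("w1",w1,(90,165,185,350)),("w2",w2,(150,230,220,470)),("top",t,(150,200,180,300)),("w5",w5,(0,200,100,500))):
    print(n);boxes(c,redm(c,r),B+.032,60)
for n,c,r in(("w2",w2,(110,170,230,380)),("w5",w5,(0,150,100,450))):
    H=hsv(c);m=np.zeros(H.shape[:2],bool);m[r[0]:r[1],r[2]:r[3]]=1;print(n,"white");boxes(c,m&(H[...,1]<45)&(H[...,2]>150),B+.013,60)
    k=m&(H[...,1]>110)&(H[...,0]>12)&(H[...,0]<30)
f=lambda c,p,z:(world(c,p,z)[:,:2]*1000).round(1).tolist()
print("roof w1",f(w1,np.array([(60,228),(712,178),(30,68),(716,8)])/4.+[165,35],B+.039))
print("roof top",f(t,np.array([(240,138),(638,115),(236,50),(632,28)])/4.+[130,118],B+.039))
print("front ledge top",f(t,np.array([(255,303),(645,282)])/4.+[130,118],B+.010))
print("tabs w2",f(w2,[(249,149),(275,163),(334,149),(361,162)],B+.041),"w1",f(w1,np.array([(147,275),(213,305),(348,252),(412,285)])/4.+[165,35],B+.041))
x=w5["img"][0:250];cv2.imwrite("pics/w5c.png",cv2.resize(x,(800,390))[:,:,::-1])
E
```

```text
t 15.4 pos [501.2 -62.  109.1] rot [-9.003e+01  1.000e-02 -8.605e+01] F [-0.7  0.7  0.6] w 65.8
w1
px [214. 141.] c mm 595.4 -23.8 size 40.1 29.8 ang 89.7
px [264. 127.] c mm 612.7 -104.0 size 54.3 39.7 ang 4.0
px [313. 124.] c mm 618.3 -181.1 size 54.1 42.2 ang 5.8
w2
px [259. 193.] c mm 607.2 -20.5 size 54.2 40.8 ang 4.0
px [426. 193.] c mm 619.2 -180.1 size 54.8 42.1 ang 5.8
px [345. 193.] c mm 613.9 -102.1 size 54.1 42.1 ang 4.0
top
px [207. 178.] c mm 606.3 -21.7 size 54.5 40.8 ang 6.6
px [241. 176.] c mm 612.4 -104.8 size 54.1 39.8 ang 5.1
px [273. 174.] c mm 617.4 -182.6 size 54.2 39.9 ang 6.4
w5
px [217.  65.] c mm 609.9 -21.0 size 44.4 41.6 ang 4.0
px [417.  67.] c mm 616.9 -180.7 size 54.1 42.2 ang 5.9
px [319.  68.] c mm 611.6 -102.7 size 53.7 42.1 ang 4.0
w2 white
px [341. 145.] c mm 657.0 -96.3 size 33.0 48.3 ang 4.0
px [262. 145.] c mm 651.3 -20.3 size 34.0 28.4 ang 4.0
w5 white
px [313.  12.] c mm 655.1 -96.4 size 18.6 48.4 ang 4.0
px [223.  12.] c mm 649.2 -19.0 size 20.1 30.8 ang 2.7
roof w1 [[666.6, 20.9], [682.6, -220.0], [720.7, 26.9], [738.5, -216.7]]
roof top [[666.3, 21.7], [684.1, -220.9], [721.8, 26.3], [739.0, -216.9]]
front ledge top [[569.0, 13.0], [585.7, -227.5]]
tabs w2 [[651.7, -8.9], [640.8, -32.7], [656.9, -83.4], [647.0, -109.1]] w1 [[649.7, -10.7], [638.8, -34.9], [657.5, -86.1], [645.6, -109.9]]
```

View pics/w5c.png

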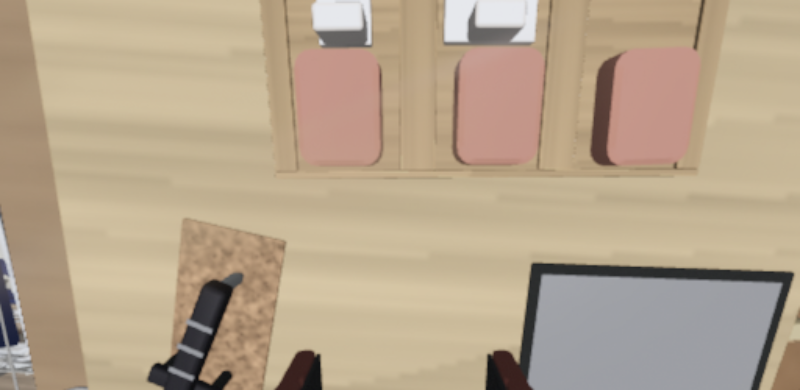

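>>> {"method": "drive_tool", "body": {
  "xyz": [
    [-0.0168,0,0.0541],
    [-0.0168,0,0.0542],
    [0,0.03,0],
    [0,0.03,0],
    [0,0.025,0],
    [0,0.01,0],
    [0,0.008,0],
    [0,0,0],
    [0,0,0],
    [0,0,0]
  ],
  "dr": [
    [0,0,0],
    [0,0,0],
    [0,0,0],
    [0,0,0],
    [0,0,0],
    [0,0,0],
    [0,0,0],
    [0,0,0],
    [0,0,0],
    [0,0,0]
  ],
  "jaw": [0.25,0.25,0.25,0.25,0.25,0.25,0.25,0.25,0.8,0.8],
  "force": 25
}}

```text
t: 16.7
ee_pos: [0.6075, -0.0211, 0.0071]
ee_rot: [-1.57, -0.0, -1.502]
force: [-0.1, -1.3, -0.5]
grip_width: 0.0496
```

>>> {"method": "drive_tool", "body": {
  "xyz": [
    [0,0,0],
    [0,0,0],
    [0,0,0],
    [0,0,0],
    [0,0,0],
    [0,0,0],
    [0,0,0],
    [0,0,0],
    [0,0,0],
    [0,0,0]
  ],
  "dr": [
    [0,0,0],
    [0,0,0],
    [0,0,0],
    [0,0,0],
    [0,0,0],
    [0,0,0],
    [0,0,0],
    [0,0,0],
    [0,0,0],
    [0,0,0]
  ],
  "jaw": [0.8,0.8,0.8,0.8,0.8,0.8,0.8,0.8,0.8,0.8]
}}

```text
t: 17.95
ee_pos: [0.6074, -0.0211, 0.007]
ee_rot: [-1.57, -0.0, -1.502]
force: [-0.8, 0.6, 6.0]
grip_width: 0.0427
```

>>> {"method": "drive_tool", "body": {
  "xyz": [
    [0,-0.015,0],
    [0,-0.02,0],
    [0,-0.015,0],
    [0.0111,0,-0.036],
    [0.0112,0,-0.037],
    [0.0112,0,-0.037],
    [0,0.02,0],
    [0,0.02,0],
    [0,0.01,0],
    [0,0.004,0]
  ],
  "dr": [
    [0,0,0],
    [0,0,0],
    [0,0,0],
    [0,0,0],
    [0,0,0],
    [0,0,0],
    [0,0,0],
    [0,0,0],
    [0,0,0],
    [0,0,0]
  ],
  "jaw": [0.8,0.8,0.8,0.8,0.8,0.8,0.8,0.8,0.8,0.8]
}}

```text
t: 19.2
ee_pos: [0.4997, -0.062, 0.0024]
ee_rot: [-1.571, 0.0, -1.502]
force: [-0.4, 0.4, -0.5]
grip_width: 0.043
```

>>> {"method": "drive_tool", "body": {
  "xyz": [
    [0,0,0],
    [0,0,0],
    [0,0,0],
    [0,-0.015,0],
    [0,-0.035,0],
    [0,-0.05,0],
    [-0.01,0,0.049],
    [-0.01,0,0.049],
    [-0.01,0,0.05],
    [0,0,0]
  ],
  "dr": [
    [0,0,0],
    [0,0,0],
    [0,0,0],
    [0,0,0],
    [0,0,0],
    [0,0,0],
    [0,0,0],
    [0,0,0],
    [0,0,0],
    [0,0,0]
  ],
  "jaw": [0.3,0.3,0.3,0.3,0.3,0.3,0.45,0.45,0.45,0.45]
}}

```text
t: 20.45
ee_pos: [0.6485, -0.021, 0.1037]
ee_rot: [-1.567, -0.0, -1.5]
force: [-0.9, -0.5, -0.2]
grip_width: 0.0483
```

```bash
python3 - <<'E'
from h import *
go(645.3,-21.8,8.7,-86.05);B=.0245
c=cam("wrist","w6");H=hsv(c);h,s,v=H[...,0],H[...,1],H[...,2]
m=np.zeros_like(h,bool);m[60:260,215:300]=1
boxes(c,m&(s<45)&(v>150),B+.013,60)
x=c["img"][100:300,150:420];cv2.imwrite("pics/w6c.png",cv2.resize(x,(540,400))[:,:,::-1])
m=((h<8)|(h>172))&(s>60)&(v>120);m[300:]=0;boxes(c,m,B+.032,300)
E
```

```text
t 20.45 pos [648.5 -21.  103.7] rot [-8.979e+01 -2.000e-02 -8.597e+01] F [-0.9 -0.5 -0.2] w 48.3
world d [ -3.2  -0.8 -95. ] turn about tool y 0.08
tool shift after turn [ 0.5 95.  -3.2]
px [258. 194.] c mm 646.4 -20.6 size 34.2 27.9 ang 4.1
px [426. 238.] c mm 619.8 -179.9 size 54.8 42.0 ang 5.9
px [344. 236.] c mm 614.2 -102.1 size 54.7 42.0 ang 4.6
```

View pics/w6c.png

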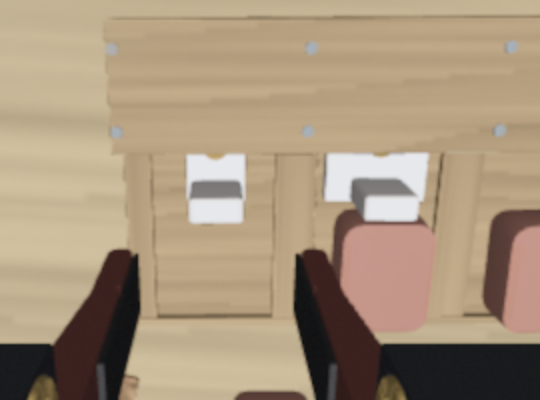

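>>> {"method": "drive_tool", "body": {
  "xyz": [
    [0,0.03,-0.0032],
    [0,0.03,0],
    [0,0.02,0],
    [0,0.01,0],
    [0,0.005,0],
    [0,0,0],
    [0,0,0],
    [0,0,0],
    [0,0,0],
    [0,0,0]
  ],
  "dr": [
    [0,0,0],
    [0,0,0],
    [0,0,0],
    [0,0,0],
    [0,0,0],
    [0,0,0],
    [0,0,0],
    [0,0,0],
    [0,0,0],
    [0,0,0]
  ],
  "jaw": [0.45,0.45,0.45,0.45,0.45,0.45,0.45,0.85,0.85,0.85],
  "force": 40
}}

```text
t: 21.75
ee_pos: [0.642, -0.0221, 0.0076]
ee_rot: [-1.571, 0.0, -1.502]
force: [-0.2, 0.7, 1.9]
grip_width: 0.0239
```

>>> {"method": "drive_tool", "body": {
  "xyz": [
    [0,0,0],
    [0,0,0],
    [0,0,0],
    [0,0,0],
    [0,0,0],
    [0,0,0],
    [0,0,0],
    [0,0,0],
    [0,0,0],
    [0,0,0]
  ],
  "dr": [
    [0,0,0],
    [0,0,0],
    [0,0,0],
    [0,0,0],
    [0,0,0],
    [0,0,0],
    [0,0,0],
    [0,0,0],
    [0,0,0],
    [0,0,0]
  ],
  "jaw": [0.85,0.85,0.85,0.85,0.85,0.85,0.85,0.85,0.85,0.85]
}}

```text
t: 23.0
ee_pos: [0.642, -0.0221, 0.0076]
ee_rot: [-1.571, 0.0, -1.502]
force: [-1.0, 0.3, 4.7]
grip_width: 0.0237
```

>>> {"method": "drive_tool", "body": {
  "xyz": [
    [0,-0.004,0],
    [0,-0.004,0],
    [0,0,-0.01],
    [0,0,-0.02],
    [0,0,-0.025],
    [0,0,-0.025],
    [0,-0.02,0],
    [0,-0.03,0],
    [0,-0.03,0],
    [0,0,0]
  ],
  "dr": [
    [0,0,0],
    [0,0,0],
    [0,0,0],
    [0,0,0],
    [0,0,0],
    [0,0,0],
    [0,0,0],
    [0,0,0],
    [0,0,0],
    [0,0,0]
  ],
  "jaw": [0.85,0.85,0.85,0.85,0.85,0.85,0.85,0.85,0.85,0.85]
}}

```text
t: 24.25
ee_pos: [0.5632, -0.0278, 0.0972]
ee_rot: [-1.567, -0.001, -1.502]
force: [-0.4, -0.1, -1.1]
grip_width: 0.0239
```

```bash
python3 - <<'E'
from h import *
go(446.5-3,-189,6.6,-88.3)
c=cam("wrist","w7");s=cam("side","s7")
H=hsv(c);m=(H[...,1]<45)&(H[...,2]>150);m[:,:200]=0;m[:,320:]=0
boxes(c,m,.13,60)
x=np.vstack([cv2.resize(c["img"],(512,384)),cv2.resize(s["img"][130:250,180:340],(512,200))])
cv2.imwrite("pics/m7.png",x[:,:,::-1])
E
```

```text
t 24.25 pos [563.2 -27.8  97.2] rot [-8.977e+01 -3.000e-02 -8.605e+01] F [-0.4 -0.1 -1.1] w 23.9
world d [-119.7 -161.2  -90.6] turn about tool y 2.25
tool shift after turn [ 157.6   90.6 -124.5]
px [258. 254.] c mm 553.0 -28.2 size 14.3 27.2 ang 5.2
px [257. 170.] c mm 605.1 -24.0 size 66.5 27.5 ang 5.0
```

View pics/m7.png

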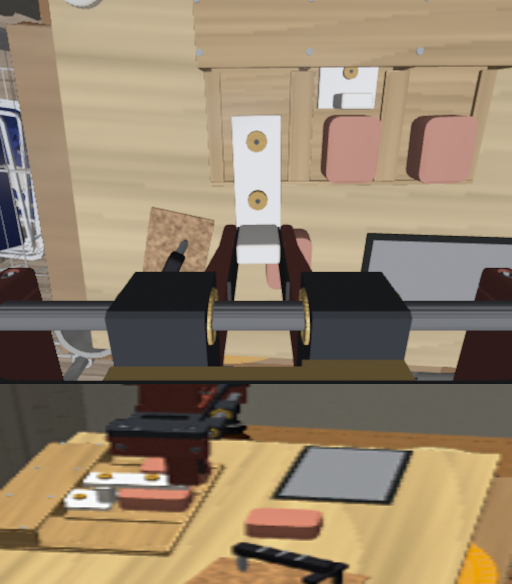

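>>> {"method": "drive_tool", "body": {
  "xyz": [
    [0,0,0],
    [0.0394,0,-0.0311],
    [0.0394,0,-0.0311],
    [0.0394,0,-0.0311],
    [0.0394,0,-0.0312],
    [0,0.03,0],
    [0,0.03,0],
    [0,0.018,0],
    [0,0,0],
    [0,0,0]
  ],
  "dr": [
    [0,2.25,0],
    [0,0,0],
    [0,0,0],
    [0,0,0],
    [0,0,0],
    [0,0,0],
    [0,0,0],
    [0,0,0],
    [0,0,0],
    [0,0,0]
  ],
  "jaw": [0.85,0.85,0.85,0.85,0.85,0.85,0.85,0.85,0.85,0.85]
}}

```text
t: 25.6
ee_pos: [0.4421, -0.1887, 0.0172]
ee_rot: [-1.572, 0.0, -1.541]
force: [0.9, 0.3, -0.9]
grip_width: 0.0236
```

```bash
python3 - <<'E'
from h import *
go(443.5,-189,7,-88.3)
c=cam("wrist","w8");H=hsv(c);m=(H[...,1]<25)&(H[...,2]>190);m[:,:200]=0;m[:,320:]=0
boxes(c,m,.0245+.012+.012,60)
m=(H[...,1]>100)&(H[...,0]>12)&(H[...,0]<30);m[:,:235]=0;m[:,280:]=0;m[230:]=0;m[:80]=0;print("studs");boxes(c,m,.0245+.017+.012,15)
E
```

```text
t 25.6 pos [ 442.1 -188.7   17.2] rot [-9.004e+01  2.000e-02 -8.829e+01] F [ 0.9  0.3 -0.9] w 23.6
world d [  1.4  -0.3 -10.2] turn about tool y 0.01
tool shift after turn [ 0.3 10.2  1.4]
px [258. 254.] c mm 431.0 -189.0 size 13.0 27.0 ang 1.7
px [257. 169.] c mm 483.9 -186.5 size 67.1 27.6 ang 3.1
px [267. 112.] c mm 517.2 -190.5 size 6.9 32.5 ang 1.7
studs
px [257. 200.] c mm 469.6 -187.4 size 10.2 10.8 ang 47.9
px [256. 141.] c mm 503.7 -185.6 size 10.1 10.1 ang 46.9
```

>>> {"method": "drive_tool", "body": {
  "xyz": [
    [0,0.004,0.0014],
    [0,0.003,0],
    [0,0.002,0],
    [0,0.0012,0],
    [0,0,0],
    [0,0,0],
    [0,0,0],
    [0,0,0],
    [0,0,0],
    [0,0,0]
  ],
  "dr": [
    [0,0,0],
    [0,0,0],
    [0,0,0],
    [0,0,0],
    [0,0,0],
    [0,0,0],
    [0,0,0],
    [0,0,0],
    [0,0,0],
    [0,0,0]
  ],
  "jaw": [0.85,0.85,0.85,0.85,0.85,0.85,0.85,0.85,0.85,0.85]
}}

```text
t: 26.9
ee_pos: [0.4438, -0.1889, 0.0072]
ee_rot: [-1.571, -0.0, -1.541]
force: [-0.5, 0.4, -1.5]
grip_width: 0.0235
```

>>> {"method": "drive_tool", "body": {
  "xyz": [
    [0,0.0006,0],
    [0,0,0],
    [0,0,0],
    [0,0,0],
    [0,0,0],
    [0,-0.015,0],
    [0,-0.03,0],
    [0,-0.05,0],
    [0,0,0],
    [0,0,0]
  ],
  "dr": [
    [0,0,0],
    [0,0,0],
    [0,0,0],
    [0,0,0],
    [0,0,0],
    [0,0,0],
    [0,0,0],
    [0,0,0],
    [0,-2.25,0],
    [0,0,0]
  ],
  "jaw": [0.85,0.55,0.55,0.55,0.55,0.55,0.55,0.55,0.25,0.25]
}}

```text
t: 28.15
ee_pos: [0.4442, -0.189, 0.1029]
ee_rot: [-1.569, -0.001, -1.502]
force: [0.3, 0.4, -0.4]
grip_width: 0.0561
```

```bash
python3 - <<'E'
from h import *
go(499.7,-62,2,-86.05);B=.0245
c=cam("wrist","w9");H=hsv(c);h,s,v=H[...,0],H[...,1],H[...,2]
m=((h<8)|(h>172))&(s>60)&(v>120);m[280:]=0
print("z32");boxes(c,m,B+.032,300);print("z27");boxes(c,m,B+.027,300)
m=(s>100)&(h>12)&(h<30);m[:,:200]=0;m[:,320:]=0;m[280:]=0
print("studs");boxes(c,m,B+.017,15)
c=cam("top","t9");H=hsv(c);h,s,v=H[...,0],H[...,1],H[...,2]
m=((h<8)|(h>172))&(s>60)&(v>120);r=np.zeros_like(m);r[120:260,140:330]=1
print("top");boxes(c,m&r,B+.030,60)
E
```

```text
t 28.15 pos [ 444.2 -189.   102.9] rot [-8.990e+01 -5.000e-02 -8.607e+01] F [ 0.3  0.4 -0.4] w 56.1
world d [  55.5  127.  -100.9] turn about tool y -0.02
tool shift after turn [-122.9  100.9   64.1]
z32
px [107. 107.] c mm 516.3 -63.7 size 23.0 43.3 ang 19.9
px [266.   6.] c mm 592.7 -184.9 size 9.6 40.3 ang 4.0
px [160.   6.] c mm 587.6 -107.2 size 9.0 41.1 ang 4.0
z27
px [107. 107.] c mm 516.1 -61.2 size 23.4 44.2 ang 19.9
px [266.   6.] c mm 594.1 -185.0 size 9.8 41.1 ang 4.0
px [160.   6.] c mm 588.9 -105.6 size 9.2 42.0 ang 4.0
studs
px [258. 166.] c mm 470.6 -187.2 size 9.3 9.1 ang 4.0
px [260. 130.] c mm 502.8 -186.6 size 4.5 9.4 ang 26.7
top
px [223. 223.] c mm 498.6 -64.0 size 53.1 40.8 ang 1.7
px [241. 176.] c mm 612.7 -104.7 size 54.4 39.8 ang 5.7
px [274. 175.] c mm 617.7 -182.9 size 54.5 40.9 ang 7.0
```

>>> {"method": "drive_tool", "body": {
  "xyz": [
    [-0.041,0,0.0213],
    [-0.041,0,0.0213],
    [-0.041,0,0.0214],
    [0,0.03,0],
    [0,0.03,0],
    [0,0.025,0],
    [0,0.011,0],
    [0,0.003,0],
    [0,0,0],
    [0,0,0]
  ],
  "dr": [
    [0,0,0],
    [0,0,0],
    [0,0,0],
    [0,0,0],
    [0,0,0],
    [0,0,0],
    [0,0,0],
    [0,0,0],
    [0,0,0],
    [0,0,0]
  ],
  "jaw": [0.25,0.25,0.25,0.25,0.25,0.25,0.25,0.25,0.25,0.8],
  "force": 25
}}

```text
t: 29.5
ee_pos: [0.4998, -0.0619, 0.0034]
ee_rot: [-1.569, -0.0, -1.502]
force: [-0.7, 0.8, -0.3]
grip_width: 0.0592
```

>>> {"method": "drive_tool", "body": {
  "xyz": [
    [0,0,0],
    [0,0,0],
    [0,0,0],
    [0,0,0],
    [0,0,0],
    [0,0,0],
    [0,0,0],
    [0,-0.015,0],
    [0,-0.02,0],
    [0,-0.015,0]
  ],
  "dr": [
    [0,0,0],
    [0,0,0],
    [0,0,0],
    [0,0,0],
    [0,0,0],
    [0,0,0],
    [0,0,0],
    [0,0,0],
    [0,0,0],
    [0,0,0]
  ],
  "jaw": [0.8,0.8,0.8,0.8,0.8,0.8,0.8,0.8,0.8,0.8]
}}

```text
t: 30.75
ee_pos: [0.4994, -0.0618, 0.0539]
ee_rot: [-1.57, -0.0, -1.502]
force: [0.2, -0.2, -2.0]
grip_width: 0.0428
```

>>> {"method": "drive_tool", "body": {
  "xyz": [
    [-0.0106,0,0.0368],
    [-0.0106,0,0.0368],
    [-0.0106,0,0.0368],
    [0,0.015,0],
    [0,0.015,0],
    [0,0.01,0],
    [0,0.004,0],
    [0,0.0013,0],
    [0,0,0],
    [0,0,0]
  ],
  "dr": [
    [0,0,0],
    [0,0,0],
    [0,0,0],
    [0,0,0],
    [0,0,0],
    [0,0,0],
    [0,0,0],
    [0,0,0],
    [0,0,0],
    [0,0,0]
  ],
  "jaw": [0.8,0.8,0.8,0.8,0.8,0.8,0.8,0.8,0.8,0.8]
}}

```text
t: 32.0
ee_pos: [0.6053, -0.0227, 0.008]
ee_rot: [-1.574, 0.0, -1.502]
force: [-7.3, 0.2, 10.1]
grip_width: 0.0427
```

>>> {"method": "drive_tool", "body": {
  "xyz": [
    [0,0,0],
    [0,0,0],
    [0,0,0],
    [0,-0.015,0],
    [0,-0.035,0],
    [0,-0.05,0],
    [0.02,0,0],
    [0,0,0],
    [0,0,0],
    [0,0,0]
  ],
  "dr": [
    [0,0,0],
    [0,0,0],
    [0,0,0],
    [0,0,0],
    [0,0,0],
    [0,0,0],
    [0,0,0],
    [0,0,0],
    [0,0,0],
    [0,0,0]
  ],
  "jaw": [0.3,0.3,0.3,0.3,0.3,0.3,0.25,0.25,0.25,0.25]
}}

```text
t: 33.25
ee_pos: [0.6076, -0.042, 0.1061]
ee_rot: [-1.573, 0.0, -1.502]
force: [-0.5, -0.6, 0.7]
grip_width: 0.066
```

```bash
cat >> h.py <<'E'
B=.0245
def moulds(c,z=.032):
    H=hsv(c);h,s,v=H[...,0],H[...,1],H[...,2];m=((h<8)|(h>172))&(s>60)&(v>120);m[290:]=0;return boxes(c,m,B+z,300)
E
python3 - <<'E'
from h import *
go(613,-103.3,7,-86.05)
moulds(cam("wrist","w10"))
E
```

```text
t 33.25 pos [607.6 -42.  106.1] rot [-9.013e+01  3.000e-02 -8.604e+01] F [-0.5 -0.6  0.7] w 66.0
world d [  5.4 -61.3 -99.1] turn about tool y 0.01
tool shift after turn [61.5 99.1  1.2]
px [237. 197.] c mm 605.5 -22.8 size 54.7 41.0 ang 2.8
px [413. 195.] c mm 619.2 -180.3 size 54.6 42.2 ang 5.7
px [326. 194.] c mm 613.3 -102.5 size 54.9 42.2 ang 4.1
```

>>> {"method": "drive_tool", "body": {
  "xyz": [
    [0.0307,0,0.0008],
    [0.0307,0,0.0007],
    [0,0.03,0],
    [0,0.03,0],
    [0,0.025,0],
    [0,0.01,0],
    [0,0.0045,0],
    [0,0,0],
    [0,0,0],
    [0,0,0]
  ],
  "dr": [
    [0,0,0],
    [0,0,0],
    [0,0,0],
    [0,0,0],
    [0,0,0],
    [0,0,0],
    [0,0,0],
    [0,0,0],
    [0,0,0],
    [0,0,0]
  ],
  "jaw": [0.25,0.25,0.25,0.25,0.25,0.25,0.25,0.25,0.25,0.8]
}}

```text
t: 34.55
ee_pos: [0.6147, -0.1036, 0.0085]
ee_rot: [-1.57, -0.0, -1.502]
force: [-0.4, -0.0, -0.5]
grip_width: 0.0592
```

>>> {"method": "drive_tool", "body": {
  "xyz": [
    [0,0,0],
    [0,0,0],
    [0,0,0],
    [0,0,0],
    [0,0,0],
    [0,0,0],
    [0,0,0],
    [0,-0.015,0],
    [0,-0.02,0],
    [0,-0.015,0]
  ],
  "dr": [
    [0,0,0],
    [0,0,0],
    [0,0,0],
    [0,0,0],
    [0,0,0],
    [0,0,0],
    [0,0,0],
    [0,0,0],
    [0,0,0],
    [0,0,0]
  ],
  "jaw": [0.8,0.8,0.8,0.8,0.8,0.8,0.8,0.8,0.8,0.8]
}}

```text
t: 35.8
ee_pos: [0.6148, -0.1036, 0.0597]
ee_rot: [-1.569, -0.0, -1.502]
force: [0.9, 0.6, -0.1]
grip_width: 0.0424
```

>>> {"method": "drive_tool", "body": {
  "xyz": [
    [-0.0165,0,-0.0372],
    [-0.0165,0,-0.0372],
    [-0.0164,0,-0.0372],
    [0,0.02,0],
    [0,0.02,0],
    [0,0.012,0],
    [0,0.004,0],
    [0,0,0],
    [0,0,0],
    [0,0,0]
  ],
  "dr": [
    [0,0,0],
    [0,0,0],
    [0,0,0],
    [0,0,0],
    [0,0,0],
    [0,0,0],
    [0,0,0],
    [0,0,0],
    [0,0,0],
    [0,0,0]
  ],
  "jaw": [0.8,0.8,0.8,0.8,0.8,0.8,0.8,0.8,0.8,0.3]
}}

```text
t: 37.05
ee_pos: [0.5001, -0.062, 0.0024]
ee_rot: [-1.57, -0.0, -1.502]
force: [-0.3, -0.4, -0.2]
grip_width: 0.0497
```

>>> {"method": "drive_tool", "body": {
  "xyz": [
    [0,0,0],
    [0,0,0],
    [0,0,0],
    [0,-0.015,0],
    [0,-0.035,0],
    [0,-0.05,0],
    [0.0151,0,0.049],
    [0.0151,0,0.049],
    [0.0151,0,0.049],
    [0,0,0]
  ],
  "dr": [
    [0,0,0],
    [0,0,0],
    [0,0,0],
    [0,0,0],
    [0,0,0],
    [0,0,0],
    [0,0,0],
    [0,0,0],
    [0,0,0],
    [0,0,0]
  ],
  "jaw": [0.3,0.3,0.3,0.3,0.3,0.3,0.45,0.45,0.45,0.45]
}}

```text
t: 38.3
ee_pos: [0.6525, -0.0978, 0.1029]
ee_rot: [-1.567, -0.001, -1.502]
force: [-0.5, -0.4, 0.3]
grip_width: 0.0483
```

```bash
python3 - <<'E'
from h import *
c=cam("wrist","w11");go(651,-97.2,8,-86.05)
moulds(c)
H=hsv(c);m=np.zeros(H.shape[:2],bool);m[60:260,200:320]=1
m=m&(H[...,1]<45)&(H[...,2]>200);boxes(c,m,B+.041,60)
ys,xs=np.where(m);print(xs.min(),xs.max(),ys.min(),ys.max())
for r in range(ys.min(),ys.max()+1,2):
    q=xs[ys==r];print(r,q.min(),q.max(),len(q),end="; ")
E
```

```text
t 38.35 pos [649.9 -97.2 102.2] rot [-8.998e+01 -1.000e-02 -8.606e+01] F [-1.2  0.3  0. ] w 48.5
world d [  1.1   0.  -94.2] turn about tool y -0.01
tool shift after turn [ 0.1 94.2  1.1]
px [173. 237.] c mm 606.7 -24.0 size 54.5 42.6 ang 3.9
px [352. 232.] c mm 625.9 -186.4 size 55.0 42.1 ang 1.0
px [257. 190.] c mm 661.4 -96.3 size 30.3 42.8 ang 3.9
232 282 175 209
175 232 281 41; 177 232 282 51; 179 232 282 51; 181 232 282 51; 183 232 282 51; 185 232 282 51; 187 232 282 51; 189 232 282 26; 191 232 282 26; 193 232 282 24; 195 232 282 24; 197 232 282 49; 199 233 281 49; 201 244 270 27; 203 244 270 27; 205 244 270 27; 207 244 270 27; 209 246 269 24;
```

>>> {"method": "drive_tool", "body": {
  "xyz": [
    [0,0.03,0.001],
    [0,0.03,0],
    [0,0.02,0],
    [0,0.01,0],
    [0,0.0045,0],
    [0,0,0],
    [0,0,0],
    [0,0,0],
    [0,0,0],
    [0,0,0]
  ],
  "dr": [
    [0,0,0],
    [0,0,0],
    [0,0,0],
    [0,0,0],
    [0,0,0],
    [0,0,0],
    [0,0,0],
    [0,0,0],
    [0,0,0],
    [0,0,0]
  ],
  "jaw": [0.45,0.45,0.45,0.45,0.45,0.45,0.45,0.85,0.85,0.85],
  "force": 40
}}

```text
t: 39.6
ee_pos: [0.6503, -0.097, 0.0074]
ee_rot: [-1.571, -0.0, -1.502]
force: [-0.6, -0.5, 2.7]
grip_width: 0.0238
```

>>> {"method": "drive_tool", "body": {
  "xyz": [
    [0,0,0],
    [0,0,0],
    [0,0,0],
    [0,0,0],
    [0,0,0],
    [0,0,0],
    [0,0,0],
    [0,0,0],
    [0,0,0],
    [0,0,0]
  ],
  "dr": [
    [0,0,0],
    [0,0,0],
    [0,0,0],
    [0,0,0],
    [0,0,0],
    [0,0,0],
    [0,0,0],
    [0,0,0],
    [0,0,0],
    [0,0,0]
  ],
  "jaw": [0.85,0.85,0.85,0.85,0.85,0.85,0.85,0.85,0.85,0.85]
}}

```text
t: 40.85
ee_pos: [0.6503, -0.0969, 0.0074]
ee_rot: [-1.571, -0.0, -1.502]
force: [-1.0, -0.4, 4.7]
grip_width: 0.0238
```

>>> {"method": "drive_tool", "body": {
  "xyz": [
    [0,-0.004,0],
    [0,-0.004,0],
    [0,0,-0.01],
    [0,0,-0.02],
    [0,0,-0.025],
    [0,0,-0.025],
    [0,-0.02,0],
    [0,-0.03,0],
    [0,-0.03,0],
    [0,0,0]
  ],
  "dr": [
    [0,0,0],
    [0,0,0],
    [0,0,0],
    [0,0,0],
    [0,0,0],
    [0,0,0],
    [0,0,0],
    [0,0,0],
    [0,0,0],
    [0,0,0]
  ],
  "jaw": [0.85,0.85,0.85,0.85,0.85,0.85,0.85,0.85,0.85,0.85]
}}

```text
t: 42.1
ee_pos: [0.5737, -0.1029, 0.0989]
ee_rot: [-1.564, -0.002, -1.502]
force: [0.4, 0.6, -1.1]
grip_width: 0.0237
```

```bash
python3 - <<'E'
from h import *
go(448.8-1,-264,16,-88.3)
c=cam("wrist","w12");moulds(c)
H=hsv(c);m=(H[...,1]<45)&(H[...,2]>150);m[:,:200]=0;m[:,320:]=0
boxes(c,m,B+.105,60)
E
```

```text
t 42.1 pos [ 573.7 -102.9   98.9] rot [-89.6   -0.1  -86.05] F [ 0.4  0.6 -1.1] w 23.7
world d [-125.9 -161.1  -82.9] turn about tool y 2.25
tool shift after turn [ 157.3   82.9 -130.6]
px [201. 255.] c mm 514.6 -56.7 size 29.4 28.6 ang 3.9
px [169. 158.] c mm 602.3 -24.1 size 48.6 42.4 ang 4.0
px [363. 148.] c mm 624.4 -186.5 size 54.5 42.1 ang 0.7
px [258. 257.] c mm 559.6 -103.7 size 13.8 27.4 ang 3.9
px [310. 252.] c mm 565.0 -136.2 size 11.3 12.5 ang 1.9
px [258. 176.] c mm 611.3 -100.2 size 71.5 47.9 ang 3.8
```

>>> {"method": "drive_tool", "body": {
  "xyz": [
    [0,0,0],
    [0.0394,0,-0.0319],
    [0.0394,0,-0.0319],
    [0.0394,0,-0.0319],
    [0.0395,0,-0.0318],
    [0,0.03,0],
    [0,0.03,0],
    [0,0.018,0],
    [0,0,0],
    [0,0,0]
  ],
  "dr": [
    [0,2.25,0],
    [0,0,0],
    [0,0,0],
    [0,0,0],
    [0,0,0],
    [0,0,0],
    [0,0,0],
    [0,0,0],
    [0,0,0],
    [0,0,0]
  ],
  "jaw": [0.85,0.85,0.85,0.85,0.85,0.85,0.85,0.85,0.85,0.85]
}}

```text
t: 43.4
ee_pos: [0.4482, -0.2639, 0.0177]
ee_rot: [-1.57, -0.0, -1.541]
force: [0.3, 0.1, -0.5]
grip_width: 0.0234
```

```bash
python3 - <<'E'
from h import *
go(447.8,-264,6.8,-88.3)
c=cam("wrist","w13");H=hsv(c)
m=(H[...,1]>100)&(H[...,0]>12)&(H[...,0]<30);m[:,:150]=0;m[:,280:]=0;m[230:]=0;m[:80]=0;print("studs");boxes(c,m,B+.017+.01,15)
E
```

```text
t 43.4 pos [ 448.2 -263.9   17.7] rot [-8.997e+01 -2.000e-02 -8.827e+01] F [ 0.3  0.1 -0.5] w 23.4
world d [ -0.4  -0.1 -10.9] turn about tool y 0.03
tool shift after turn [ 0.1 10.9 -0.4]
studs
px [258. 203.] c mm 473.0 -263.1 size 11.0 10.9 ang 45.5
px [258. 144.] c mm 507.7 -262.1 size 10.7 10.3 ang 46.5
```

>>> {"method": "drive_tool", "body": {
  "xyz": [
    [0,0.004,-0.001],
    [0,0.003,0],
    [0,0.002,0],
    [0,0.0016,0],
    [0,0,0],
    [0,0,0],
    [0,0,0],
    [0,0,0],
    [0,0,0],
    [0,0,0]
  ],
  "dr": [
    [0,0,0],
    [0,0,0],
    [0,0,0],
    [0,0,0],
    [0,0,0],
    [0,0,0],
    [0,0,0],
    [0,0,0],
    [0,0,0],
    [0,0,0]
  ],
  "jaw": [0.85,0.85,0.85,0.85,0.85,0.85,0.85,0.55,0.55,0.55]
}}

```text
t: 44.7
ee_pos: [0.4467, -0.2639, 0.0067]
ee_rot: [-1.571, -0.0, -1.541]
force: [1.0, 1.1, -0.6]
grip_width: 0.0396
```

>>> {"method": "drive_tool", "body": {
  "xyz": [
    [0,0,0],
    [0,0,0],
    [0,-0.015,0],
    [0,-0.035,0],
    [0,-0.05,0],
    [0,0,0],
    [-0.05,0,0.0125],
    [-0.05,0,0.0125],
    [-0.05,0,0.0125],
    [-0.0477,0,0.0125]
  ],
  "dr": [
    [0,0,0],
    [0,0,0],
    [0,0,0],
    [0,0,0],
    [0,0,0],
    [0,-2.25,0],
    [0,0,0],
    [0,0,0],
    [0,0,0],
    [0,0,0]
  ],
  "jaw": [0.55,0.55,0.55,0.55,0.55,0.3,0.25,0.25,0.25,0.25]
}}

```text
t: 45.95
ee_pos: [0.4833, -0.0616, 0.1078]
ee_rot: [-1.57, -0.0, -1.502]
force: [0.9, 0.8, -0.1]
grip_width: 0.0654
```

```bash
python3 - <<'E'
from h import *
go(500,-62,3.4,-86.05)
c=cam("wrist","w14");moulds(c,.027)
c=cam("top","t14");H=hsv(c);h,s,v=H[...,0],H[...,1],H[...,2]
m=((h<8)|(h>172))&(s>60)&(v>120);r=np.zeros_like(m);r[120:260,140:330]=1
print("top");boxes(c,m&r,B+.030,60)
E
```

```text
t 45.95 pos [483.3 -61.6 107.8] rot [-8.993e+01 -2.000e-02 -8.605e+01] F [ 0.9  0.8 -0.1] w 65.4
world d [  16.7   -0.4 -104.4] turn about tool y -0.0
tool shift after turn [  1.5 104.4  16.6]
px [259. 178.] c mm 499.1 -61.6 size 54.2 40.8 ang 4.0
px [218.  41.] c mm 607.6 -22.7 size 47.0 43.1 ang 4.0
px [432.  36.] c mm 622.5 -188.7 size 54.3 43.1 ang 0.9
top
px [208. 176.] c mm 610.4 -23.1 size 40.2 39.2 ang 1.7
px [276. 171.] c mm 624.0 -188.9 size 52.3 39.1 ang 0.7
```

>>> {"method": "drive_tool", "body": {
  "xyz": [
    [0.001,0.03,0.0166],
    [0,0.03,0],
    [0,0.03,0],
    [0,0.011,0],
    [0,0.0034,0],
    [0,0,0],
    [0,0,0],
    [0,0,0],
    [0,0,0],
    [0,0,0]
  ],
  "dr": [
    [0,0,0],
    [0,0,0],
    [0,0,0],
    [0,0,0],
    [0,0,0],
    [0,0,0],
    [0,0,0],
    [0,0,0],
    [0,0,0],
    [0,0,0]
  ],
  "jaw": [0.25,0.25,0.25,0.25,0.25,0.25,0.8,0.8,0.8,0.8],
  "force": 25
}}

```text
t: 47.3
ee_pos: [0.4999, -0.063, 0.0027]
ee_rot: [-1.57, -0.0, -1.502]
force: [-1.1, 0.5, 5.8]
grip_width: 0.0424
```

>>> {"method": "drive_tool", "body": {
  "xyz": [
    [0,0,0],
    [0,0,0],
    [0,0,0],
    [0,-0.015,0],
    [0,-0.02,0],
    [0,-0.015,0],
    [0.0165,0,0.0368],
    [0.0165,0,0.0368],
    [0.0165,0,0.0368],
    [0,0,0]
  ],
  "dr": [
    [0,0,0],
    [0,0,0],
    [0,0,0],
    [0,0,0],
    [0,0,0],
    [0,0,0],
    [0,0,0],
    [0,0,0],
    [0,0,0],
    [0,0,0]
  ],
  "jaw": [0.8,0.8,0.8,0.8,0.8,0.8,0.8,0.8,0.8,0.8]
}}

```text
t: 48.55
ee_pos: [0.6158, -0.1058, 0.0531]
ee_rot: [-1.568, -0.001, -1.502]
force: [-0.6, 0.2, -0.7]
grip_width: 0.043
```

>>> {"method": "drive_tool", "body": {
  "xyz": [
    [-0.002,0.015,0],
    [0,0.015,0],
    [0,0.01,0],
    [0,0.0045,0],
    [0,0,0],
    [0,0,0],
    [0,0,0],
    [0,0,0],
    [0,0,0],
    [0,0,0]
  ],
  "dr": [
    [0,0,0],
    [0,0,0],
    [0,0,0],
    [0,0,0],
    [0,0,0],
    [0,0,0],
    [0,0,0],
    [0,0,0],
    [0,0,0],
    [0,0,0]
  ],
  "jaw": [0.8,0.8,0.8,0.8,0.8,0.8,0.3,0.3,0.3,0.3]
}}

```text
t: 49.8
ee_pos: [0.613, -0.1028, 0.0078]
ee_rot: [-1.571, -0.0, -1.502]
force: [-0.0, -0.3, 0.8]
grip_width: 0.0615
```

>>> {"method": "drive_tool", "body": {
  "xyz": [
    [0,-0.015,0],
    [0,-0.035,0],
    [0,-0.05,0],
    [-0.05,0,-0.01],
    [-0.05,0,-0.01],
    [-0.03,0,-0.01],
    [0,0,0],
    [0,0,0],
    [0,0,0],
    [0,0,0]
  ],
  "dr": [
    [0,0,0],
    [0,0,0],
    [0,0,0],
    [0,0,0],
    [0,0,0],
    [0,0,0],
    [0,0,0],
    [0,0,0],
    [0,0,0],
    [0,0,0]
  ],
  "jaw": [0.3,0.3,0.3,0.3,0.3,0.3,0.3,0.3,0.3,0.3]
}}

```text
t: 51.05
ee_pos: [0.5744, 0.0239, 0.1078]
ee_rot: [-1.571, -0.0, -1.503]
force: [-0.4, -0.5, 0.0]
grip_width: 0.0617
```

```bash
python3 - <<'E'
from h import *
st();c=cam("wrist","w15");moulds(c)
t=cam("top","t15");s=cam("side","s15")
a=cv2.resize(t["img"][120:270,140:330],(684,540)[::1],interpolation=cv2.INTER_CUBIC)
cv2.imwrite("pics/t15c.png",a[:,:,::-1])
E
```

```text
t 51.05 pos [574.4  23.9 107.8] rot [-90.    -0.   -86.12] F [-0.4 -0.5  0. ] w 61.7
px [312. 166.] c mm 605.3 -21.1 size 53.6 42.1 ang 3.9
px [402. 166.] c mm 611.1 -100.2 size 54.7 42.1 ang 3.2
px [495. 159.] c mm 621.7 -176.2 size 60.3 33.6 ang 18.8
```

View pics/t15c.png

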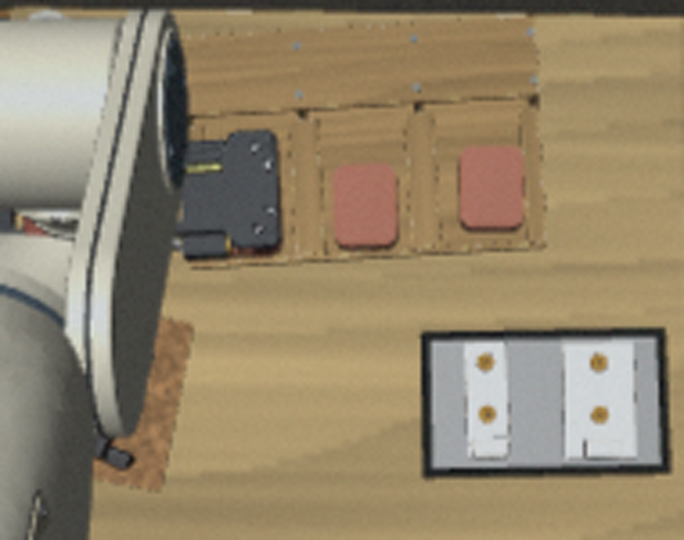

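```bash
python3 - <<'E'
from h import *
t=pickle.load(open("top0.pkl","rb"));H=hsv(t)
m=np.zeros(H.shape[:2],bool);m[205:262,150:205]=1
m&=(H[...,2]<95)&(H[...,1]<90)
b=boxes(t,m,B+.004+.046,20)
print((world(t,np.array([(197,392),(152,507),(122,494),(183,520)])/4.+[130,118],B+.05)*1000).round(1).tolist())
print("mat",(world(t,np.array([(155,352),(254,372),(217,553),(118,535)])/4.+[130,118],B+.004)*1000).round(1).tolist())
E
```

```text
px [167. 243.] c mm 446.5 62.7 size 42.4 20.7 ang 64.9
px [173. 231.] c mm 474.0 54.3 size 13.9 26.2 ang 65.6
px [178. 220.] c mm 500.9 43.0 size 16.0 20.2 ang 58.3
[[509.4, 39.5, 74.5], [441.4, 63.0, 74.5], [448.7, 81.0, 74.5], [434.2, 44.5, 74.5]]
mat [[538.3, 74.7, 28.5], [526.9, 12.9, 28.5], [416.0, 31.3, 28.5], [425.9, 92.1, 28.5]]
```

>>> {"method": "drive_tool", "body": {
  "xyz": [
    [0,0,0],
    [0,0,0],
    [0,0,0],
    [0.0035,0,-0.0339],
    [0.0035,0,-0.0339],
    [0.0034,0,-0.0339],
    [0,0,0],
    [0,0,0],
    [0,0,0],
    [0,0,0]
  ],
  "dr": [
    [0,8.5,0],
    [0,8.5,0],
    [0,8.4,0],
    [0,0,0],
    [0,0,0],
    [0,0,0],
    [0,0,0],
    [0,0,0],
    [0,0,0],
    [0,0,0]
  ],
  "jaw": [0.4,0.5,0.5,0.5,0.5,0.5,0.5,0.5,0.5,0.5]
}}

```text
t: 52.45
ee_pos: [0.4764, 0.0521, 0.1077]
ee_rot: [-1.57, 0.0, -1.946]
force: [0.3, 0.4, -0.3]
grip_width: 0.0438
```

```bash
python3 - <<'E'
from h import *
o=st();c=cam("wrist","w16")
cv2.imwrite("pics/w16c.png",cv2.resize(c["img"][120:320,170:350],(720,800)[::1] if 0 else (540,600),interpolation=cv2.INTER_CUBIC)[:,:,::-1])
E
```

```text
t 52.45 pos [476.4  52.1 107.7] rot [-8.9980e+01  1.0000e-02 -1.1147e+02] F [ 0.3  0.4 -0.3] w 43.8
```

View pics/w16c.png

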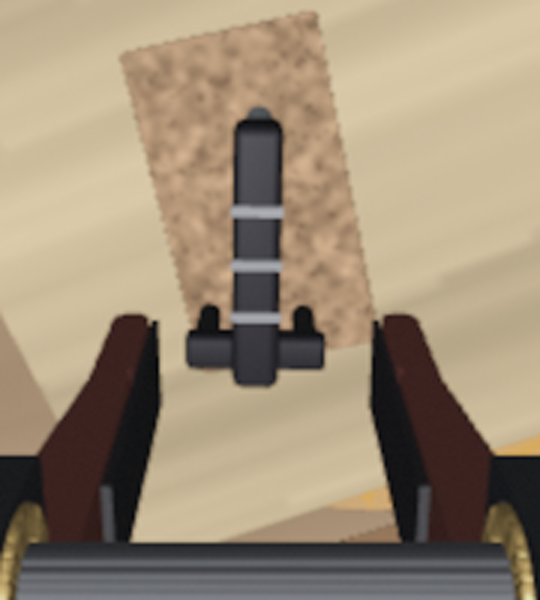

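```bash
python3 - <<'E'
from h import *
c=pickle.load(open("w16.pkl","rb"));f=lambda p:np.array(p)/3.+[170,120]
w=world(c,f([(259,122),(257,212),(257,266),(256,318),(255,358)]),B+.05)*1000
print(w.round(1).tolist(),np.linalg.norm(w[0]-w[-1]),np.degrees(np.arctan2(*(w[0]-w[-1])[1::-1])))
print("legs",(world(c,f([(208,312),(304,312)]),B+.004)*1000).round(1).tolist(),"tip",(world(c,f([(258,110)]),B+.004)*1000).round(1).tolist())
m=(w[0]+w[-1])/2;go(m[0],m[1],22.2,-111.47)
m=w[2];go(m[0],m[1],22.2,-111.47)
E
```

```text
[[511.2, 39.7, 74.5], [487.8, 49.5, 74.5], [472.9, 55.4, 74.5], [458.1, 61.5, 74.5], [446.3, 66.5, 74.5]] 70.19355853564959 -22.49407031626547
legs [[447.2, 84.2, 28.5], [435.0, 53.2, 28.5]] tip [[506.5, 42.1, 28.5]]
t 52.5 pos [476.1  52.1 107.7] rot [ -89.99    0.   -111.47] F [0.2 0.1 0.1] w 43.8
world d [  2.6   1.  -85.5] turn about tool y 0.0
tool shift after turn [-1.8 85.5  2.1]
t 52.5 pos [476.1  52.1 107.7] rot [ -89.99    0.   -111.47] F [0.2 0.1 0.1] w 43.8
world d [ -3.3   3.2 -85.5] turn about tool y 0.0
tool shift after turn [-1.8 85.5 -4.2]
```

>>> {"method": "drive_tool", "body": {
  "xyz": [
    [-0.0018,0.02,-0.0038],
    [0,0.03,0],
    [0,0.02,0],
    [0,0.01,0],
    [0,0.005,0],
    [0,0,0],
    [0,0,0],
    [0,0,0],
    [0,0,0],
    [0,0,0]
  ],
  "dr": [
    [0,0.7,0],
    [0,0,0],
    [0,0,0],
    [0,0,0],
    [0,0,0],
    [0,0,0],
    [0,0,0],
    [0,0,0],
    [0,0,0],
    [0,0,0]
  ],
  "jaw": [0.5,0.5,0.5,0.5,0.5,0.5,0.95,0.95,0.95,0.95],
  "force": 40
}}

```text
t: 53.75
ee_pos: [0.4729, 0.0554, 0.023]
ee_rot: [-1.57, 0.0, -1.957]
force: [-0.1, -0.3, 1.0]
grip_width: 0.0134
```

>>> {"method": "drive_tool", "body": {
  "xyz": [
    [0,0,0],
    [0,0,0],
    [0,0,0],
    [0,0,0],
    [0,0,0],
    [0,0,0],
    [0,0,0],
    [0,0,0],
    [0,0,0],
    [0,0,0]
  ],
  "dr": [
    [0,0,0],
    [0,0,0],
    [0,0,0],
    [0,0,0],
    [0,0,0],
    [0,0,0],
    [0,0,0],
    [0,0,0],
    [0,0,0],
    [0,0,0]
  ],
  "jaw": [0.95,0.95,0.95,0.95,0.95,0.95,0.95,0.95,0.95,0.95]
}}

```text
t: 55.0
ee_pos: [0.4729, 0.0554, 0.0229]
ee_rot: [-1.57, 0.0, -1.957]
force: [0.6, 0.6, 4.7]
grip_width: 0.0138
```

>>> {"method": "drive_tool", "body": {
  "xyz": [
    [0,-0.01,0],
    [0,-0.02,0],
    [0,-0.03,0],
    [0,-0.01,0],
    [0,0,0],
    [0,0,0],
    [0,0,0],
    [0.05,0,-0.01],
    [0.05,0,-0.01],
    [0.05,0,-0.01]
  ],
  "dr": [
    [0,0,0],
    [0,0,0],
    [0,0,0],
    [0,0,0],
    [0,-8,0],
    [0,-8,0],
    [0,-8.1,0],
    [0,0,0],
    [0,0,0],
    [0,0,0]
  ],
  "jaw": [0.95,0.95,0.95,0.95,0.95,0.95,0.95,0.95,0.95,0.95]
}}

```text
t: 56.25
ee_pos: [0.4471, -0.0967, 0.0924]
ee_rot: [-1.571, 0.0, -1.536]
force: [0.5, 1.0, -0.9]
grip_width: 0.0135
```

```bash
cat >> h.py <<'E'
def studs(c,roi,z=.017,amin=12):
    H=hsv(c);m=(H[...,1]>100)&(H[...,0]>12)&(H[...,0]<30);r=np.zeros_like(m);r[roi[0]:roi[1],roi[2]:roi[3]]=1;return boxes(c,m&r,B+z,amin)
E
python3 - <<'E'
from h import *
st();t=pickle.load(open("t15.pkl","rb"))
w=lambda u,v:(140+u*190/684,120+v*150/540)
studs(t,(215,242,268,318),amin=3)
print("eyeball",(world(t,[w(485,362),w(487,414),w(598,362),w(599,414)],B+.017)*1000).round(1).tolist())
c=cam("wrist","w17");o=manip.get_obs()
cv2.imwrite("pics/w17c.png",cv2.resize(c["img"][60:330,150:370],None,fx=2.2,fy=2.2,interpolation=cv2.INTER_CUBIC)[:,:,::-1])
E
```

```text
t 56.25 pos [447.1 -96.7  92.4] rot [-9.004e+01  1.000e-02 -8.800e+01] F [ 0.5  1.  -0.9] w 13.5
px [306. 235.] c mm 472.6 -264.3 size 7.2 7.3 ang 0.9
px [275. 234.] c mm 471.4 -187.1 size 7.2 7.3 ang 0.9
px [306. 220.] c mm 506.4 -262.0 size 7.4 7.3 ang 0.0
px [274. 220.] c mm 506.5 -186.8 size 4.9 7.3 ang 0.9
eyeball [[505.1, -187.3, 41.5], [470.2, -189.0, 41.5], [506.3, -263.4, 41.5], [471.4, -264.1, 41.5]]
```

View pics/w17c.png

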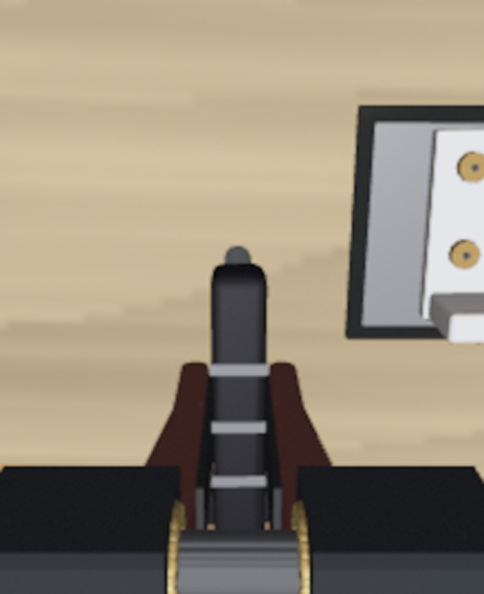

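```bash
python3 - <<'E'
from h import *
c=pickle.load(open("w17.pkl","rb"))
print((world(c,[(258.2,171.8),(258.2,173.6)],B+.0735)*1000).round(1).tolist(), pix(c,[[.4821,-.0955,B+.0735]]).round(1))
st()
E
```

```text
[[484.0, -95.4, 98.0], [482.8, -95.5, 98.0]] [[258.2 174.6]]
t 56.3 pos [ 446.3 -101.    92.4] rot [-9.006e+01 -8.000e-02 -8.812e+01] F [ 0.5 -2.8  0. ] w 13.7
```

>>> {"method": "drive_tool", "body": {
  "xyz": [
    [0.03,0,-0.005],
    [0.03,0,-0.005],
    [0.0322,0,-0.0054],
    [0,0.02,0],
    [0,0.015,0],
    [0,0.007,0],
    [0,0,0],
    [0,0,0],
    [0,0,0],
    [0,0,0]
  ],
  "dr": [
    [0,0,0],
    [0,0,0],
    [0,0,0],
    [0,0,0],
    [0,0,0],
    [0,0,0],
    [0,0,0],
    [0,0,0],
    [0,0,0],
    [0,0,0]
  ],
  "jaw": [0.95,0.95,0.95,0.95,0.95,0.95,0.95,0.95,0.95,0.95]
}}

```text
t: 57.55
ee_pos: [0.4359, -0.1883, 0.0511]
ee_rot: [-1.57, -0.0, -1.537]
force: [-1.5, 0.4, -0.3]
grip_width: 0.0138
```

```bash
python3 - <<'E'
from h import *
go(435.8,-188.7,37.5,-88)
c=cam("wrist","w18");o=manip.get_obs();e=np.asarray(o["ee_pos"]);a=o["ee_rot"][2];tz=np.array([-np.sin(a),np.cos(a),0])
print("tip pred",(e+.035*tz).round(4), pix(c,[e+.035*tz+[0,0,B-.0189-e[2]+e[2]]]).round(1))
studs(c,(100,260,200,400))
E
```

```text
t 57.55 pos [ 435.9 -188.3   51.1] rot [-8.996e+01 -2.000e-02 -8.804e+01] F [-1.5  0.4 -0.3] w 13.8
world d [ -0.1  -0.4 -13.6] turn about tool y -0.04
tool shift after turn [ 0.4 13.6 -0.1]
tip pred [ 0.4708 -0.1871  0.0511] [[258.2 174.8]]
px [360. 172.] c mm 471.6 -262.2 size 11.1 10.3 ang 38.8
px [259. 168.] c mm 471.7 -187.3 size 8.2 9.5 ang 1.6
px [260. 126.] c mm 502.0 -187.3 size 3.2 8.4 ang 23.3
px [366. 124.] c mm 506.0 -261.4 size 10.9 10.6 ang 50.4
```

>>> {"method": "drive_tool", "body": {
  "xyz": [
    [0.0002,0.006,0.0002],
    [0,0.005,0],
    [0,0.0026,0],
    [0,0,0],
    [0,0.0005,0],
    [0,0,0],
    [0,0.0005,0],
    [0,0,0],
    [0,0,0],
    [0,0,0]
  ],
  "dr": [
    [0,0,0],
    [0,0,0],
    [0,0,0],
    [0,0,0],
    [0,0,0],
    [0,0,0],
    [0,0,0],
    [0,0,0],
    [0,0,0],
    [0,0,0]
  ],
  "jaw": [0.95,0.95,0.95,0.95,0.95,0.95,0.95,0.95,0.95,0.95]
}}

```text
t: 58.85
ee_pos: [0.4358, -0.1884, 0.0362]
ee_rot: [-1.571, 0.0, -1.537]
force: [0.7, -0.4, 0.1]
grip_width: 0.014
```

>>> {"method": "drive_tool", "body": {
  "xyz": [
    [0,0.0004,0],
    [0,0,0],
    [0,0.0004,0],
    [0,0,0],
    [0,0,0],
    [0,0,0],
    [0,0,0],
    [0,0,0],
    [0,0,0],
    [0,0,0]
  ],
  "dr": [
    [0,0,0],
    [0,0,0],
    [0,0,0],
    [0,0,0],
    [0,0,0],
    [0,0,0],
    [0,0,0],
    [0,0,0],
    [0,0,0],
    [0,0,0]
  ],
  "jaw": [0.95,0.95,0.95,0.95,0.95,0.95,0.95,0.95,0.95,0.95]
}}

```text
t: 60.1
ee_pos: [0.4358, -0.1885, 0.0357]
ee_rot: [-1.571, -0.0, -1.537]
force: [-2.2, 0.4, 5.4]
grip_width: 0.0132
```

>>> {"method": "drive_tool", "body": {
  "xyz": [
    [0,-0.01,0],
    [0,0,0.0175],
    [0,0,0.0175],
    [0,0.005,0],
    [0,0.0035,0],
    [0,0.0008,0],
    [0,0.0004,0],
    [0,0,0],
    [0,0,0],
    [0,0,0]
  ],
  "dr": [
    [0,0,0],
    [0,0,0],
    [0,0,0],
    [0,0,0],
    [0,0,0],
    [0,0,0],
    [0,0,0],
    [0,0,0],
    [0,0,0],
    [0,0,0]
  ],
  "jaw": [0.95,0.95,0.95,0.95,0.95,0.95,0.95,0.95,0.95,0.95]
}}

```text
t: 61.35
ee_pos: [0.4704, -0.1871, 0.0357]
ee_rot: [-1.571, 0.0, -1.537]
force: [-3.1, 2.1, 4.8]
grip_width: 0.0138
```

```bash
python3 - <<'E'
from h import *
st();c=cam("wrist","w19");studs(c,(60,260,200,420))
E
```

```text
t 61.35 pos [ 470.4 -187.1   35.7] rot [-9.004e+01  2.000e-02 -8.805e+01] F [-3.1  2.1  4.8] w 13.8
px [363. 223.] c mm 472.1 -261.9 size 12.2 10.0 ang 47.6
px [369. 177.] c mm 506.7 -261.3 size 10.5 11.3 ang 2.0
px [257. 171.] c mm 508.0 -185.4 size 8.3 10.2 ang 2.0
```

>>> {"method": "drive_tool", "body": {
  "xyz": [
    [0,0,0],
    [0,0,0],
    [0,-0.015,0],
    [0,-0.025,0],
    [0.038,0,-0.018],
    [0.038,0,-0.018],
    [0,0.015,0],
    [0,0.013,0],
    [0,0,0],
    [0,0,0]
  ],
  "dr": [
    [0,0,0],
    [0,0,0],
    [0,0,0],
    [0,0,0],
    [0,0,0],
    [0,0,0],
    [0,0,0],
    [0,0,0],
    [0,0,0],
    [0,0,0]
  ],
  "jaw": [0.95,0.95,0.95,0.95,0.95,0.95,0.95,0.95,0.95,0.95]
}}

```text
t: 62.65
ee_pos: [0.4377, -0.2636, 0.0475]
ee_rot: [-1.571, 0.0, -1.535]
force: [0.7, -0.1, -0.4]
grip_width: 0.0135
```

```bash
python3 - <<'E'
from h import *
go(437,-264.2,35.7,-88)
c=cam("wrist","w20");studs(c,(60,260,140,420))
# tip pixel: bar dark column near 258
H=hsv(c);print([(r,H[r,255:262,2].mean().round(0),H[r,255:262,1].mean().round(0)) for r in range(158,186,2)])
E
```

```text
t 62.65 pos [ 437.7 -263.6   47.5] rot [-9.002e+01  2.000e-02 -8.798e+01] F [ 0.7 -0.1 -0.4] w 13.5
world d [ -0.7  -0.6 -11.8] turn about tool y 0.02
tool shift after turn [ 0.5 11.8 -0.7]
px [413. 212.] c mm 445.5 -380.1 size 3.6 5.2 ang 54.3
px [369. 245.] c mm 425.8 -355.2 size 43.2 73.1 ang 2.1
px [389. 201.] c mm 454.3 -356.8 size 46.3 45.3 ang 9.2
px [260. 170.] c mm 473.2 -263.6 size 10.3 7.6 ang 73.1
px [154. 170.] c mm 470.4 -188.3 size 7.9 10.5 ang 20.2
px [262. 127.] c mm 503.0 -263.9 size 3.5 9.1 ang 30.6
px [379. 115.] c mm 508.7 -346.6 size 79.7 57.1 ang 2.1
[(158, np.float64(222.0), np.float64(7.0)), (160, np.float64(222.0), np.float64(7.0)), (162, np.float64(222.0), np.float64(7.0)), (164, np.float64(189.0), np.float64(4.0)), (166, np.float64(164.0), np.float64(117.0)), (168, np.float64(177.0), np.float64(117.0)), (170, np.float64(177.0), np.float64(117.0)), (172, np.float64(97.0), np.float64(43.0)), (174, np.float64(78.0), np.float64(17.0)), (176, np.float64(78.0), np.float64(16.0)), (178, np.float64(78.0), np.float64(17.0)), (180, np.float64(15.0), np.float64(40.0)), (182, np.float64(16.0), np.float64(42.0)), (184, np.float64(19.0), np.float64(34.0))]
```

>>> {"method": "drive_tool", "body": {
  "xyz": [
    [0.0005,0.006,-0.0005],
    [0,0.004,0],
    [0,0.0008,0],
    [0,0.0004,0],
    [0,0.0004,0],
    [0,0.0004,0],
    [0,0,0],
    [0,0,0],
    [0,0,0],
    [0,0,0]
  ],
  "dr": [
    [0,0,0],
    [0,0,0],
    [0,0,0],
    [0,0,0],
    [0,0,0],
    [0,0,0],
    [0,0,0],
    [0,0,0],
    [0,0,0],
    [0,0,0]
  ],
  "jaw": [0.95,0.95,0.95,0.95,0.95,0.95,0.95,0.95,0.95,0.95]
}}

```text
t: 63.95
ee_pos: [0.437, -0.265, 0.0358]
ee_rot: [-1.571, -0.0, -1.537]
force: [-1.9, 0.4, 3.5]
grip_width: 0.0136
```

>>> {"method": "drive_tool", "body": {
  "xyz": [
    [0,0,0],
    [0,0,0],
    [0,-0.01,0],
    [0,0,0.0175],
    [0,0,0.0175],
    [0,0.005,0],
    [0,0.0038,0],
    [0,0.0005,0],
    [0,0.0005,0],
    [0,0.0003,0]
  ],
  "dr": [
    [0,0,0],
    [0,0,0],
    [0,0,0],
    [0,0,0],
    [0,0,0],
    [0,0,0],
    [0,0,0],
    [0,0,0],
    [0,0,0],
    [0,0,0]
  ],
  "jaw": [0.95,0.95,0.95,0.95,0.95,0.95,0.95,0.95,0.95,0.95]
}}

```text
t: 65.2
ee_pos: [0.4715, -0.2635, 0.0357]
ee_rot: [-1.571, 0.0, -1.537]
force: [-0.5, 3.0, 5.4]
grip_width: 0.0139
```

>>> {"method": "drive_tool", "body": {
  "xyz": [
    [0,0,0],
    [0,0,0],
    [0,0,0],
    [0,0,0],
    [0,0,0],
    [0,0,0],
    [0,0,0],
    [0,0,0],
    [0,0,0],
    [0,0,0]
  ],
  "dr": [
    [0,0,0],
    [0,0,0],
    [0,0,0],
    [0,0,0],
    [0,0,0],
    [0,0,0],
    [0,0,0],
    [0,0,0],
    [0,0,0],
    [0,0,0]
  ],
  "jaw": [0.95,0.95,0.95,0.95,0.95,0.95,0.95,0.95,0.95,0.95]
}}

```text
t: 66.45
ee_pos: [0.4716, -0.2636, 0.0357]
ee_rot: [-1.571, 0.0, -1.537]
force: [-2.6, 2.8, 6.2]
grip_width: 0.0136
```

```bash
python3 - <<'E'
from h import *
st();c=cam("wrist","w21");studs(c,(60,260,140,300))
E
```

```text
t 66.45 pos [ 471.6 -263.6   35.7] rot [-9.003e+01  2.000e-02 -8.805e+01] F [-2.6  2.8  6.2] w 13.6
px [152. 218.] c mm 472.3 -188.3 size 9.4 11.8 ang 45.7
px [148. 175.] c mm 503.2 -187.4 size 3.4 9.9 ang 22.7
px [259. 171.] c mm 508.9 -262.9 size 10.1 8.0 ang 74.4
```

>>> {"method": "drive_tool", "body": {
  "xyz": [
    [0,-0.01,0],
    [0,-0.025,0],
    [0,-0.025,0],
    [-0.054,0,0.002],
    [-0.054,0,0.002],
    [-0.054,0,0.002],
    [-0.054,0,0.002],
    [-0.054,0,0.002],
    [-0.0488,0,0.0021],
    [0,0,0]
  ],
  "dr": [
    [0,0,0],
    [0,0,0],
    [0,0,0],
    [0,0,0],
    [0,0,0],
    [0,0,0],
    [0,0,0],
    [0,0,0],
    [0,0,0],
    [0,0,0]
  ],
  "jaw": [0.95,0.95,0.95,0.95,0.95,0.95,0.95,0.95,0.95,0.95]
}}

```text
t: 67.75
ee_pos: [0.4737, 0.0579, 0.0961]
ee_rot: [-1.569, 0.0, -1.532]
force: [0.7, -1.1, -0.7]
grip_width: 0.0141
```

>>> {"method": "drive_tool", "body": {
  "xyz": [
    [0,0,0],
    [0,0,0],
    [0,0,0],
    [0,0.02,0],
    [0,0.02,0],
    [0,0.012,0],
    [0,0,0],
    [0,0,0],
    [0,0,0],
    [0,0,0]
  ],
  "dr": [
    [0,8,0],
    [0,8,0],
    [0,8.1,0],
    [0,0,0],
    [0,0,0],
    [0,0,0],
    [0,0,0],
    [0,0,0],
    [0,0,0],
    [0,0,0]
  ],
  "jaw": [0.95,0.95,0.95,0.95,0.95,0.95,0.95,0.95,0.95,0.95]
}}

```text
t: 69.0
ee_pos: [0.4735, 0.0554, 0.044]
ee_rot: [-1.57, 0.0, -1.957]
force: [-0.1, 0.3, -1.1]
grip_width: 0.0136
```

```bash
python3 - <<'E'
from h import *
go(472.9,55.4,23.2,-112.1)
E
```

```text
t 69.0 pos [473.5  55.4  44. ] rot [-8.9950e+01  3.0000e-02 -1.1214e+02] F [-0.1  0.3 -1.1] w 13.6
world d [ -0.6   0.  -20.8] turn about tool y -0.04
tool shift after turn [ 0.2 20.8 -0.6]
```

>>> {"method": "drive_tool", "body": {
  "xyz": [
    [0,0.012,0],
    [0,0.006,0],
    [0,0.002,0],
    [0,0.0008,0],
    [0,0.0004,0],
    [0,0,0],
    [0,0,0],
    [0,0,0],
    [0,0,0],
    [0,0,0]
  ],
  "dr": [
    [0,0,0],
    [0,0,0],
    [0,0,0],
    [0,0,0],
    [0,0,0],
    [0,0,0],
    [0,0,0],
    [0,0,0],
    [0,0,0],
    [0,0,0]
  ],
  "jaw": [0.95,0.95,0.95,0.95,0.95,0.95,0.95,0.95,0.95,0.95]
}}

```text
t: 70.25
ee_pos: [0.4725, 0.0553, 0.0228]
ee_rot: [-1.572, -0.001, -1.957]
force: [-2.8, 0.4, 9.6]
grip_width: 0.0138
```

>>> {"method": "drive_tool", "body": {
  "xyz": [
    [0,0,0],
    [0,0,0],
    [0,0,0],
    [0,0,0],
    [0,-0.02,0],
    [0,-0.03,0],
    [0,-0.05,0],
    [0,0,0],
    [0,0,0],
    [0,0,0]
  ],
  "dr": [
    [0,0,0],
    [0,0,0],
    [0,0,0],
    [0,0,0],
    [0,0,0],
    [0,0,0],
    [0,0,0],
    [0,-8.7,0],
    [0,-8.7,0],
    [0,-8.7,0]
  ],
  "jaw": [0.6,0.5,0.5,0.5,0.5,0.5,0.5,0.3,0.25,0.25]
}}

```text
t: 71.5
ee_pos: [0.4732, 0.0553, 0.1226]
ee_rot: [-1.57, -0.0, -1.497]
force: [-1.6, -0.2, 0.5]
grip_width: 0.0653
```

>>> {"method": "drive_tool", "body": {
  "xyz": [
    [0.045,-0.01,0.035],
    [0.045,-0.01,0.035],
    [0.045,-0.01,0.02],
    [0.045,-0.01,0.02],
    [0,0,0],
    [0,0,0],
    [0,0,0],
    [0,0,0],
    [0,0,0],
    [0,0,0]
  ],
  "dr": [
    [0,0,0],
    [0,0,0],
    [0,0,0],
    [0,0,0],
    [0,0,0],
    [0,0,0],
    [0,0,0],
    [0,0,0],
    [0,0,0],
    [0,0,0]
  ],
  "jaw": [0.25,0.25,0.25,0.25,0.25,0.25,0.25,0.25,0.25,0.25]
}}

```text
t: 72.75
ee_pos: [0.5952, -0.1164, 0.1624]
ee_rot: [-1.571, 0.0, -1.501]
force: [0.4, -0.6, -0.6]
grip_width: 0.0656
```

```bash
python3 - <<'E'
from h import *
st();c=cam("wrist","w22");moulds(c)
t=cam("top","t22");s=cam("side","s22")
a=cv2.resize(c["img"][20:270,60:480],(640,381));b=cv2.resize(s["img"][160:270,160:330],(400,259))[:219];d=cv2.resize(t["img"][200:265,155:220],(240,219))
x=np.vstack([a,np.hstack([b,d])]);cv2.imwrite("pics/fin.png",x[:,:,::-1])
E
```

```text
t 72.75 pos [ 595.2 -116.4  162.4] rot [-90.     0.   -86.02] F [ 0.4 -0.6 -0.6] w 65.6
px [174. 166.] c mm 603.3 -24.0 size 49.3 43.3 ang 3.8
px [246. 165.] c mm 611.5 -102.6 size 54.5 40.3 ang 4.0
px [326. 158.] c mm 624.9 -186.8 size 54.9 42.0 ang 0.9
```

View pics/fin.png

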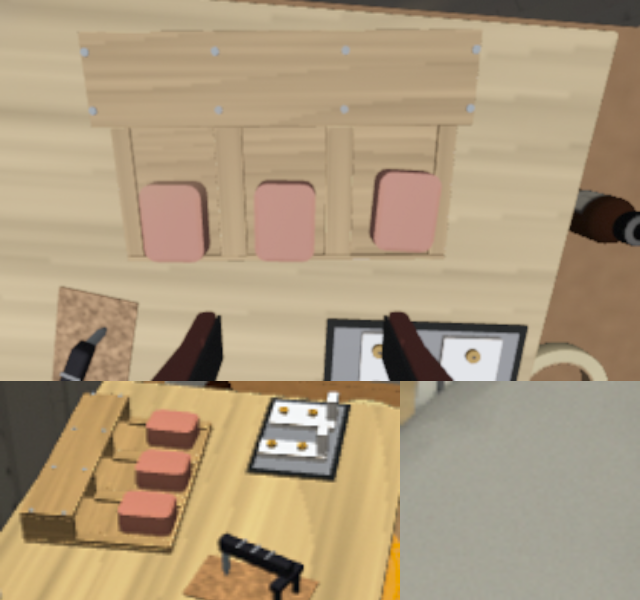

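>>> {"method": "drive_tool", "body": {
  "xyz": [
    [0,0,0],
    [0.0358,0,0.0142],
    [0.0358,0.03,0.0142],
    [0,0.04,0],
    [0,0.04,0],
    [0,0.03,0],
    [0,0.01,0],
    [0,0.0042,0],
    [0,0,0],
    [0,0,0]
  ],
  "dr": [
    [0,3.1,0],
    [0,0,0],
    [0,0,0],
    [0,0,0],
    [0,0,0],
    [0,0,0],
    [0,0,0],
    [0,0,0],
    [0,0,0],
    [0,0,0]
  ],
  "jaw": [0.25,0.25,0.25,0.25,0.25,0.25,0.25,0.25,0.25,0.8],
  "force": 25
}}

```text
t: 74.15
ee_pos: [0.6256, -0.1881, 0.0095]
ee_rot: [-1.569, -0.001, -1.556]
force: [-0.4, -0.7, 0.4]
grip_width: 0.0592
```

>>> {"method": "drive_tool", "body": {
  "xyz": [
    [0,0,0],
    [0,0,0],
    [0,0,0],
    [0,0,0],
    [0,0,0],
    [0,-0.006,0],
    [0,-0.006,0],
    [0,0,0],
    [0,0,0],
    [0,0,0]
  ],
  "dr": [
    [0,0,0],
    [0,0,0],
    [0,0,0],
    [0,0,0],
    [0,0,0],
    [0,0,0],
    [0,0,0],
    [0,0,0],
    [0,-3.1,0],
    [0,0,0]
  ],
  "jaw": [0.8,0.8,0.8,0.8,0.8,0.8,0.8,0.8,0.8,0.8]
}}

```text
t: 75.4
ee_pos: [0.6246, -0.1878, 0.02]
ee_rot: [-1.571, 0.0, -1.502]
force: [-0.5, 0.4, -0.4]
grip_width: 0.0426
```

```bash
python3 - <<'E'
from h import *
go(618.7,-182,8.2,-86.05)
E
```

```text
t 75.4 pos [ 624.6 -187.8   20. ] rot [-9.002e+01  1.000e-02 -8.607e+01] F [-0.5  0.4 -0.4] w 42.6
world d [ -5.9   5.8 -11.8] turn about tool y -0.02
tool shift after turn [-6.2 11.8 -5.5]
```

>>> {"method": "drive_tool", "body": {
  "xyz": [
    [-0.0062,0,-0.0055],
    [0,0.005,0],
    [0,0.004,0],
    [0,0.002,0],
    [0,0.0007,0],
    [0,0,0],
    [0,0,0],
    [0,0,0],
    [0,0,0],
    [0,0,0]
  ],
  "dr": [
    [0,0,0],
    [0,0,0],
    [0,0,0],
    [0,0,0],
    [0,0,0],
    [0,0,0],
    [0,0,0],
    [0,0,0],
    [0,0,0],
    [0,0,0]
  ],
  "jaw": [0.8,0.8,0.8,0.8,0.8,0.8,0.3,0.3,0.3,0.3]
}}

```text
t: 76.65
ee_pos: [0.6188, -0.1821, 0.0084]
ee_rot: [-1.571, 0.0, -1.502]
force: [-0.3, -0.4, 0.1]
grip_width: 0.0614
```

>>> {"method": "drive_tool", "body": {
  "xyz": [
    [0,-0.015,0],
    [0,-0.035,0],
    [0,-0.05,0],
    [0,-0.05,-0.02],
    [0,0,-0.04],
    [0,0,0],
    [0,0,0],
    [0,0,0],
    [0,0,0],
    [0,0,0]
  ],
  "dr": [
    [0,0,0],
    [0,0,0],
    [0,0,0],
    [0,0,0],
    [0,0,0],
    [0,0,0],
    [0,0,0],
    [0,0,0],
    [0,0,0],
    [0,0,0]
  ],
  "jaw": [0.3,0.3,0.3,0.3,0.3,0.3,0.3,0.3,0.3,0.3]
}}

```text
t: 77.9
ee_pos: [0.5592, -0.1861, 0.1581]
ee_rot: [-1.571, 0.0, -1.502]
force: [0.2, 0.2, -1.0]
grip_width: 0.061
```

```bash
python3 - <<'E'
from h import *
st();c=cam("wrist","w23");moulds(c)
studs(cam("top","t23"),(215,242,268,318),amin=3)
E
```

```text
t 77.9 pos [ 559.2 -186.1  158.1] rot [-9.003e+01  1.000e-02 -8.603e+01] F [ 0.2  0.2 -1. ] w 61.0
px [258. 128.] c mm 613.3 -181.7 size 44.2 39.6 ang 5.1
px [ 98. 113.] c mm 620.1 -23.4 size 24.7 43.1 ang 12.8
px [306. 234.] c mm 472.6 -264.4 size 7.2 7.3 ang 0.9
```

```bash
python3 - <<'E'
from h import *
s=cam("side","s24");H=hsv(s);h,sa,v=H[...,0],H[...,1],H[...,2]
m=((h<8)|(h>172))&(sa>60)&(v>150);m[:,:150]=0;m[:150]=0;m[280:]=0;m[:,330:]=0
print("side tops");boxes(s,m,B+.032,40)
c=cam("wrist","w24");H=hsv(c);m=((H[...,0]<8)|(H[...,0]>172))&(H[...,1]>60)&(H[...,2]>85);m[200:]=0
boxes(c,m,B+.032,150)
E
```

```text
side tops
px [222. 212.] c mm 602.2 -20.2 size 52.6 42.0 ang 4.7
px [230. 194.] c mm 607.9 -101.0 size 52.3 44.0 ang 2.2
px [234. 178.] c mm 615.5 -178.5 size 52.0 42.6 ang 0.6
px [184. 148.] c mm 588.4 -107.9 size 16.1 33.7 ang 25.1
px [259. 128.] c mm 613.4 -181.6 size 44.8 40.0 ang 5.1
px [ 98. 112.] c mm 620.5 -23.1 size 24.6 43.3 ang 14.4
```

All three moulds are standing in their pockets, so I'm handing the job in.

```bash
python3 -c "
from cell import order
print(order.sign_off())"
```

```text
the job is handed in; nothing more can be done
None
```

I did the whole job and handed it in at about 78 s of the 210 s allowed; no verdict was reported.

**Plates:** Only two were there, the narrow one in the left bay and the wide one in the middle. I moved each mould aside, drew the plate out and laid it flat inside the grey of the check pad. Each mould went straight back in its pocket.

**Probe:** I rested the tip on narrow a, narrow b, wide a, then wide b. Each contact lasted roughly 0.7–1.5 s and showed about 3.5–6 N, so some ran longer than the half second you asked for. By the camera measurements the tip was within about 2–3 mm of each stud's centre. The probe is back on the cork mat where it started.

**Checks that disagreed:**
- **Heights:** The cameras put the board about 25 mm above z = 0, but the fingertips touched it at a reported z of about −8 mm. I set all working heights by that touch, and the later contacts came where I expected.
- **Right-hand mould:** It shifted by about 9 mm during the run, still inside its pocket. I moved it back to the middle.
- **Last look:** The side camera showed all three moulds in their pockets. The arm hid part of the wrist and top views, so the final stud check picked out only one of the four studs. The last picture I viewed, taken before I re-centred that mould, showed both plates on the pad and the probe standing.
- **Bystanders:** I kept clear of the bottle, tape and lid and did not measure them again at the end.

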